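# Free the jammed battery packs and put them on charge

### The job

First move the wipes canister that hides the charger switch well aside, standing upright on the desk. Then free every battery pack that jolted askew in the travel case - turn it parallel to its bay so its corners come out from under the clips, and lift it out - and lay it, flat and square, in the middle of the charging pad of its own colour; when all are on their pads flip the charger switch fully on, and finally stand the canister back in the middle of its yellow-rimmed mat, leaving everything else on the desk where it was.

Things in the scene. Friction and masses are not known exactly. Their poses are not given: they have to be found in the camera images.
- pack_blue: battery pack, grey block 130 (its x) x 30 (y) x 30 mm tall with blue bands; on its middle an upright blue grip fin 60 (x) x 16 (y) mm, from 30 to 85 mm above the underside (grip across it); 0.26 to 0.49 kg. Origin: centre of underside. Starts flat in any bay, turned 0.33 rad left or right, two corners by the long walls under the clips. May be absent (None)
- pack_orange: battery pack, grey block 130 (its x) x 30 (y) x 30 mm tall with orange bands; on its middle an upright orange grip fin 60 (x) x 16 (y) mm, from 30 to 85 mm above the underside (grip across it); 0.26 to 0.49 kg. Origin: centre of underside. Starts flat in any bay, turned 0.33 rad left or right, two corners by the long walls under the clips. May be absent (None)
- pack_green: battery pack, grey block 130 (its x) x 30 (y) x 30 mm tall with green bands; on its middle an upright green grip fin 60 (x) x 16 (y) mm, from 30 to 85 mm above the underside (grip across it); 0.26 to 0.49 kg. Origin: centre of underside. Starts flat in any bay, turned 0.33 rad left or right, two corners by the long walls under the clips. May be absent (None)
- pack_red: battery pack, grey block 130 (its x) x 30 (y) x 30 mm tall with red bands; on its middle an upright red grip fin 60 (x) x 16 (y) mm, from 30 to 85 mm above the underside (grip across it); 0.26 to 0.49 kg. Origin: centre of underside. Starts flat in any bay, turned 0.33 rad left or right, two corners by the long walls under the clips. May be absent (None)
- case: open travel case fixed to the desk, 160 (x) x 329 (y) x 44 mm tall, walls and floor 5 mm thick, four bays side by side along y, 81 mm apart. Each bay is 150 (x, the long way) x 76 (y) mm inside, with a yellow clip in each corner. Origin: centre of the underside
- bay0 (a point): centre of the bay at the case's +y end (121.5 mm from its middle): its floor, 5 mm above the desk; axes as the case. In all bays the clips are 37 mm long (x), reach 15 mm in from the long walls, 38 to 44 mm above the desk (3 mm over a pack's block); 46 mm (y) stay open between facing clips, so a pack comes out only when turned parallel to the bay (within about 0.1 rad) and near the bay's middle line
- dock: charging dock fixed to the desk: black plate 160 (x) x 240 (y) x 8 mm with four coloured pads side by side along y, 60 mm apart. Origin: centre of the underside
- pad_blue (a point): centre of the blue pad (146 x 46 mm, long along the dock's x) on the dock's top face, 8 mm above the desk
- pad_orange (a point): centre of the orange pad (146 x 46 mm, long along the dock's x) on the dock's top face, 8 mm above the desk
- pad_green (a point): centre of the green pad (146 x 46 mm, long along the dock's x) on the dock's top face, 8 mm above the desk
- pad_red (a point): centre of the red pad (146 x 46 mm, long along the dock's x) on the dock's top face, 8 mm above the desk
- panel: charger control panel fixed to the desk: black plate 130 (x) x 150 (y) x 20 mm with two meters and the toggle switch; its -x side faces the robot. Origin: centre of the underside
- switch (a joint): charger toggle switch: 0 = off (leans to the panel's -x, towards the canister), 1.0 rad = on (leans to the panel's +x). Light friction (0.06 N m, about 1 N at the ball); it stays where it is left
- switch_tip (a point): centre of the red ball (26 mm) on the toggle's rod (80 mm long, 10 mm thick). Pivot: 20 mm to -x of the panel's origin, 42 mm above the desk, axis along the panel's y. At off the ball is 58 mm to -x of the panel's origin, 112 mm above the desk; at on 18 mm to +x. The housing under it, 70 x 50 mm, is 45 mm above the desk, its hub 57 mm
- coaster: flat round mat with a yellow rim, 112 mm across, under 1.5 mm thick, stuck to the desk (no step to feel) in front of the panel, 130 mm to the panel's -x side of its origin: the canister's place. Origin: centre of the underside
- canister: white and blue wipes canister, rigid closed cylinder 62 mm across on a steel foot 90 mm across and 10 mm thick, 140 mm tall in all, 0.35 to 0.6 kg, upright on the mat at the start, hiding the switch from the robot. Origin: centre of its underside. The desk between the robot and the dock (x 0.41 to 0.43, y 0 to 0.06) is free to park it
- mug: bystander: white mug 80 mm across, 90 mm tall. Origin: centre of the underside
- notepad: bystander: notepad 150 x 100 x 12 mm lying flat. Origin: centre of the underside
- tape: bystander: yellow round tape case 68 mm across, 30 mm tall. Origin: centre of the underside
- torch: bystander: black and orange torch 165 mm long, 44 mm tall, lying. Origin: underside of the handle's middle
- spray: bystander: green can 60 mm across, 150 mm tall. Origin: centre of the underside
- adaptor: bystander: black power adaptor 100 x 60 x 35 mm. Origin: centre of the underside
Things that resemble listed ones, but are neither listed nor needed, are in the scene too. Leave any purple or white look-alike of the pack_green alone.

How it is judged:
By the outcome, as a careful person would: the job done as asked, in the order asked, and still so for the second after the job is handed in, with the robot touching nothing.
Of pack_blue, pack_orange, pack_green, pack_red only 3 to 4 are there at a start; the rules pass over those that are not, and their reading is None.
At some moment in a run one of canister may be knocked a few centimetres aside while the robot is not near it.
Once in a run the grip may slacken for a moment while it holds something.
It also fails if it takes over 208 s, if anything falls off the work surface, if the arm or the gripper's body presses on something with over 40 N, if the wrist force passes 120 N, or if a joint passes its speed limit or range.

### The arm

A 6-joint arm with a two-finger parallel gripper is mounted at the origin on the work surface. World frame = base frame: x ahead of the robot, y to its left, z up, the work surface at z = 0. Lengths are in m, angles in degrees, forces in N, time in s.
With the tool pointing down it reaches from about 0.375 to 0.75 m from the base axis. Payload 9 kg.
Tool frame: the origin (TCP) lies where the fingers leave the gripper's body, on its centre line; the fingertips stand 73 mm ahead of it and the grasp point (between the pads) lies 54 mm ahead of it; x points along the fingers, z is the direction in which the jaws open and shut, and the axes are right-handed (so a half turn about x gives the same grasp; the last joint's range is limited). The gripper opens to 85 mm and grips with 20 to 120 N. Pads are 22 mm wide; open, the fingers measure 114 mm over their backs; the gripper's body (76 mm by 85 mm) begins 54 mm behind the grasp point. The pads swing forward as they close: fully open they stand 13 mm farther back than shut.
Start: joints at [-84.781, 5.964, 5.575, 89.605, 0, 77.527], TCP at [0.182, -0.572, 0.304] pointing down, gripper open.
Joint ranges: [-171.21, 171.21], [-48.23, 106.86], [-62.78, 66.21], [-105.2, 120.99], [-86.42, 89.51], [-180, 180]. Speed limits (degrees/s): [127.2, 127.2, 147.25, 180, 180, 180].

### API

Orientations are given as [roll, pitch, yaw] about the fixed x, y, z axes, in that order (R = Rz(yaw) Ry(pitch) Rx(roll)).
In Python, from bench import manip, snapshot, camera_info, workorder, outline_of, pinpoint gives the robot as it stands.
- The arm moves only by the tool send_rows, never from a script. Its argument "steps" is a list of rows, each a list of 2 entries, a list of its own where there are three numbers: the shift along the tool's x, y, z normalised to -1 to 1, where 1 is 0.08 m, then the turn about the tool's x normalised to -1 to 1, where 1 is 120 degrees. In form: [[[tx, ty, tz], turn], ...]. A call has 1 to 20 rows; each row is the pose to reach, as a shift and turn from the pose commanded when the call began, along the tool's axes at that moment; what a row does not reach only later rows make up. A row lasts 1/12 s, in which the tool goes at most 41.7 mm and 7.16 degrees, less where a joint would pass 70% of its speed; a pose out of reach is approached as far as the arm can. A call with a number of a shift or a turn outside -1 to 1 is refused whole. A call with a gripper value outside its range is refused whole. "grip" is the gripper command: -1 is fully open, 1 is shut, values between are in proportion, set as the call begins (left out, the last holds). The fingers move at their own pace and stop on an object; the grip force is fixed at half the most. Time passes only in rows, so rows that repeat a pose let the fingers close. It gives the time, the measured TCP pose, the force and the opening at its end, in the units of the state.
- manip.get_state(): the state, without advancing time (a new reading comes with each control period).
- snapshot(name): name is "side" or "top"; returns the picture (420x560x3 uint8, blue, green, red); there is no depth.
- camera_info(name): a dict with "fx", "fy", "cx", "cy" (pixels), "world_from_camera" (4x4, takes a point from camera to world coordinates). Camera axes: x right, y up, looking along -z (the intrinsics and any distortion apply to the point x, -y, -z); pixel columns grow to the right and rows downward; lengths in m; the calibration is good to about 2 mm. A picture is of the moment at which its call begins. camera_info takes no time and is no camera call.
- workorder.finish_job(): hands the job in, once; it reports no verdict.
Trained networks look in the newest picture that a camera, given by its name, has taken for a name from the list of things; names that differ only in an ending like _2 or _b are one class to them, and where a whole thing is asked for, a point or a joint stands for the part that bears it (a point fixed in the world has none). Each returns a list of dicts, best first, with "conf" (0 to 1); they miss things now and then, are a little off and sometimes report something else, mostly with a low value. They report only what shows in the picture. A call takes as long as a camera call. They do not tell look-alikes from the thing itself.
- outline_of(camera, thing): "region" (420x560 bool, what is visible of it).
- pinpoint(camera, thing): "location" ([x, y, z] in m, in world coordinates, good to about 4 mm: a listed point, or the origin of a listed thing).
The state is a dict: "clock": time; "q": joint angles; "dq": joint speeds; "joint_efforts": joint torques, N m; "tool_pos": TCP position; "tcp_rot": TCP orientation; "ft_force": force on the tool from outside, world axes, zero at the start; "wrist_torque": the same for the moment, N m; "width": opening from 0.0 (shut) to 1.0 (fully open).
Only numpy, scipy, OpenCV 4.12 (cv2) and the standard library are available. Lean on these libraries where they do the work, as an engineer would, in place of code of your own. Each camera call takes 0.05 s, during which the arm holds its last target. There are 200 camera calls.

## Working session

There is one attempt and no reset: what is moved stays moved. The work goes in short steps, Python scripts to look and compute and a tool call to move; the robot and the scene stay as the last step left them, time stands still between calls to the robot, and variables do not carry over. Pictures are saved under pics/ and viewed, about 12 in all and at most 16, crops included, and the job is handed in when it is done.

Besides the shell and the picture viewer there is one more tool, called after "Request:" as a command line: name --argument value ..., lists and objects as JSON in quotes. send_rows: Moves the arm, as the interface text tells. Scaled input: -1 to 1 covers 0.08 m each way for a shift and 120 degrees each way for a turn. Its arguments: {"type":"object","properties":{"steps":{"type":"array","items":{"type":"array"}},"grip":{"type":"number"}},"required":["steps"]}

```bash
mkdir -p pics; ls; cat > /dev/null; python3 - <<'E'
from bench import *
import cv2, numpy as np
print(manip.get_state())
for c in ("top","side"):
    im=snapshot(c); cv2.imwrite(f"pics/{c}0.png",im); print(c,camera_info(c))
    for t in ["pack_blue","pack_orange","pack_green","pack_red","case","bay0","dock","pad_blue","pad_orange","pad_green","pad_red","panel","switch_tip","coaster","canister"]+(["mug","notepad","tape","torch","spray","adaptor"] if c=="top" else []):
        print(c,t,[(np.round(d["location"],3).tolist(),round(d["conf"],2)) for d in pinpoint(c,t)[:4]])
E
```

```text
pics
{'clock': 0.0, 'q': array([-8.47810828e+01,  6.00019823e+00,  5.52806663e+00,  8.96046270e+01,
       -1.29096667e-03,  7.75266280e+01]), 'dq': array([ 5.36836670e-05, -5.54073800e-02, -3.92150404e-02, -1.16165031e-01,
        4.93159133e-02, -1.48094811e-02]), 'joint_efforts': array([ 2.22876050e-03, -5.56935811e+01,  5.03645110e+01,  1.72037445e-02,
       -2.79657152e-04,  1.99353025e-05]), 'tool_pos': array([ 0.18232439, -0.5713826 ,  0.30311579]), 'tcp_rot': array([168.49016699,  89.92323052,  96.18245703]), 'ft_force': array([-0.47310695,  0.23449001,  0.10785942]), 'wrist_torque': array([0.03547436, 0.04556454, 0.02124977]), 'width': 1.0001133846740013}
top {'fx': 508.47550713857765, 'fy': 508.47550713857765, 'cx': 276.41425657345553, 'cy': 200.19485317709746, 'world_from_camera': array([[ 0.01442696,  0.98565636, -0.16814696,  0.2613703 ],
       [-0.99985421,  0.01268483, -0.01143032,  0.07925531],
       [-0.00913345,  0.16828735,  0.98569567,  1.67779243],
       [ 0.        ,  0.        ,  0.        ,  1.        ]])}
top pack_blue [([0.533, -0.284, 0.008], 0.58)]
top
[... 1803 characters left out ...]
 0.66), ([0.323, -0.167, 0.001], 0.57), ([0.307, 0.259, 0.004], 0.57), ([0.525, 0.403, -0.002], 0.24)]
side pack_red []
side case [([0.532, -0.241, -0.002], 0.74)]
side bay0 [([0.536, -0.118, 0.006], 0.87)]
side dock [([0.596, 0.101, 0.0], 0.57)]
side pad_blue [([0.606, 0.19, 0.008], 0.8), ([0.488, 0.275, 0.001], 0.21)]
side pad_orange [([0.601, 0.134, 0.008], 0.9)]
side pad_green [([0.589, 0.07, 0.01], 0.83)]
side pad_red [([0.588, 0.015, 0.009], 0.92), ([0.509, 0.347, 0.114], 0.51)]
side panel [([0.526, 0.403, 0.001], 0.73)]
side switch_tip [([0.509, 0.348, 0.112], 0.55)]
side coaster [([0.49, 0.278, 0.003], 0.61), ([0.458, 0.57, -0.0], 0.44)]
side canister [([0.489, 0.273, -0.001], 0.92)]
```

View pics/top0.png

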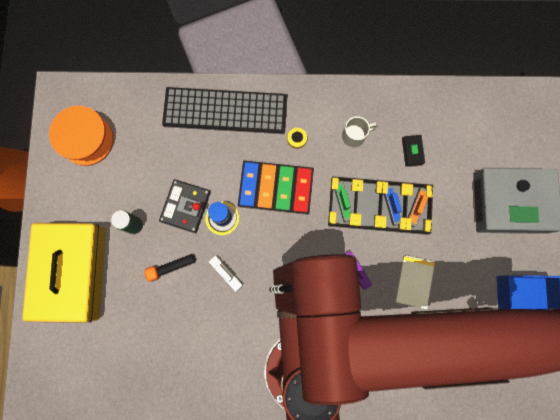

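View pics/side0.png

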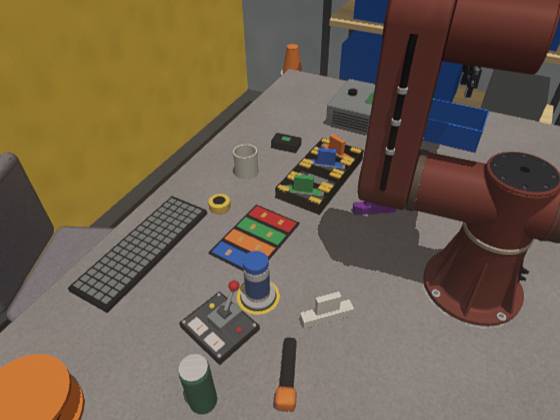

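Three packs are present: green in bay 0, blue in bay 2 and orange in bay 3. Bay 1 is empty, and the canister stands at about (0.489, 0.276). I'll write a planning helper next.

```bash
cat > h.py <<'E'
import numpy as np, cv2
from bench import *
def pose():
    s=manip.get_state(); r=s["tcp_rot"]
    return np.array(s["tool_pos"]), (r[2]-r[0]+180)%360-180, s
def plan(*wps, start=None):
    """wps: (x,y,z,a) TCP & jaw direction (deg, continuous). prints per-call final row + rows needed"""
    p,a,s=pose()
    if start: p,a=np.array(start[:3]),start[3]
    for w in wps:
        t=np.array(w[:3]);
        for _ in range(14):
            c,sn=np.cos(np.radians(a)),np.sin(np.radians(a))
            R=np.array([[0,0,-1],[-sn,c,0],[c,sn,0]])   # rows: tool x,y,z in world
            d=R@(t-p); turn=-(w[3]-a)
            k=max(1,np.abs(d).max()/.08,abs(turn)/120)
            d,turn=d/k,turn/k
            sh=np.round(d/.08,2 if k>1 else 3); tn=round(turn/120,3)
            n=int(max(np.linalg.norm(d)/.035,abs(turn)/7))+1
            print("[[%g,%g,%g],%g] x%d"%(*sh,tn,n), end="  ")
            p=p+R.T@(sh*.08); a-=tn*120
            if k==1: break
        print("->",np.round(p,4),round(a,1))
def find(things,cams=("top","side")):
    for c in cams: snapshot(c)
    for t in things:
        print(t,[(c,np.round(d["location"],3).tolist(),round(d["conf"],2)) for c in cams for d in pinpoint(c,t)[:3]])
E
python3 - <<'E'
from h import *
plan((.38,-.40,.30,-20),(.47,-.05,.28,90),(.489,.276,.25,162))
plan((.489,.276,.156,162),start=(.489,.276,.25,162))
E
```

```text
[[0.02,1,-0.43],-0.145] x3  [[0.01,1,-0.1],-0.134] x3  [[0.02,1,0.18],-0.135] x3  [[-0.001,0.147,0.069],-0.022] x1  -> [ 0.38 -0.4   0.3 ] -20.0
[[0.06,1,-0.1],-0.204] x4  [[0.06,1,0.34],-0.215] x4  [[0.07,1,0.99],-0.286] x5  [[0.06,0.19,1],-0.205] x4  [[0,-0.009,0.03],-0.007] x1  -> [ 0.47 -0.05  0.28] 90.1
[[0.09,-0.06,1],-0.147] x3  [[0.1,-0.38,1],-0.157] x3  [[0.12,-0.84,1],-0.192] x4  [[0.065,-0.627,0.321],-0.104] x2  -> [0.489 0.276 0.25 ] 162.1
[[1,0,0],0] x3  [[0.175,0,0],-0] x1  -> [0.489 0.276 0.156] 162.0
```

Request:
send_rows --steps '[[[0.02, 1, -0.43], -0.145], [[0.02, 1, -0.43], -0.145], [[0.02, 1, -0.43], -0.145], [[0.02, 1, -0.43], -0.145]]' --grip -1

```text
clock: 2.23
tool_pos: [0.2498, -0.5133, 0.3027]
tcp_rot: [-5.0, 90.0, -59.6]
ft_force: [0.1, -0.6, 0.7]
width: 1.003
```

Request:
send_rows --steps '[[[0.01, 1, -0.1], -0.134], [[0.01, 1, -0.1], -0.134], [[0.01, 1, -0.1], -0.134]]'

```text
clock: 2.48
tool_pos: [0.3119, -0.4593, 0.3018]
tcp_rot: [71.0, 89.9, 32.6]
ft_force: [0.2, -0.6, -0.5]
width: 0.999
```

Request:
send_rows --steps '[[[0.02, 1, 0.3], -0.15], [[0.02, 1, 0.3], -0.15], [[0.02, 1, 0.3], -0.15], [[0.02, 1, 0.3], -0.15]]'

```text
clock: 2.82
tool_pos: [0.3787, -0.4144, 0.2999]
tcp_rot: [-96.8, 90.0, -117.5]
ft_force: [0.8, -0.7, -0.2]
width: 0.999
```

```bash
python3 - <<'E'
from h import *
p,a,s=pose(); print(p,a,s["clock"],s["q"])
plan((.47,-.05,.28,90),(.489,.276,.25,162))
E
```

```text
[ 0.37874676 -0.41435546  0.29985186] -20.650674550512235 2.8167 [-6.09110435e+01 -8.59898693e-01 -1.85945487e+00  8.89886377e+01
 -1.78910872e-02  4.97396292e+01]
[[0.05,1,-0.12],-0.198] x4  [[0.06,1,0.31],-0.206] x4  [[0.07,1,0.9],-0.264] x5  [[0.05,0.29,1],-0.204] x4  [[0.018,-0.032,0.252],-0.05] x1  -> [ 0.47 -0.05  0.28] 90.0
[[0.09,-0.06,1],-0.147] x3  [[0.1,-0.38,1],-0.157] x3  [[0.12,-0.83,1],-0.192] x4  [[0.065,-0.635,0.321],-0.104] x2  -> [0.489 0.276 0.25 ] 162.0
```

Request:
send_rows --steps '[[[0.05, 1, -0.12], -0.198], [[0.05, 1, -0.12], -0.198], [[0.05, 1, -0.12], -0.198], [[0.05, 1, -0.12], -0.198], [[0.05, 1, -0.12], -0.198]]'

```text
clock: 3.23
tool_pos: [0.3966, -0.3375, 0.296]
tcp_rot: [-99.2, 90.0, -96.4]
ft_force: [0.2, -0.6, 0.2]
width: 1.003
```

Request:
send_rows --steps '[[[0.06, 1, 0.31], -0.206], [[0.06, 1, 0.31], -0.206], [[0.06, 1, 0.31], -0.206], [[0.06, 1, 0.31], -0.206], [[0.06, 1, 0.31], -0.206]]'

```text
clock: 3.65
tool_pos: [0.4177, -0.2561, 0.2912]
tcp_rot: [-117.5, 90.0, -90.0]
ft_force: [-0.6, -0.2, -0.4]
width: 0.998
```

Request:
send_rows --steps '[[[0.07, 1, 0.9], -0.264], [[0.07, 1, 0.9], -0.264], [[0.07, 1, 0.9], -0.264], [[0.07, 1, 0.9], -0.264], [[0.07, 1, 0.9], -0.264], [[0.07, 1, 0.9], -0.264]]'

```text
clock: 4.15
tool_pos: [0.4446, -0.1519, 0.2855]
tcp_rot: [-157.0, 90.0, -97.9]
ft_force: [-0.2, -0.7, 0.1]
width: 1.0
```

Request:
send_rows --steps '[[[0.05, 0.26, 1], -0.254], [[0.05, 0.26, 1], -0.254], [[0.05, 0.26, 1], -0.254], [[0.05, 0.26, 1], -0.254], [[0.05, 0.26, 1], -0.254], [[0.05, 0.26, 1], -0.254]]'

```text
clock: 4.65
tool_pos: [0.4676, -0.0726, 0.2814]
tcp_rot: [147.9, 90.0, -122.6]
ft_force: [-0.4, -0.7, -1.0]
width: 1.004
```

```bash
python3 - <<'E'
from h import *
p,a,s=pose(); print(p,a,s["clock"],s["q"])
find(["canister","switch_tip","panel"])
plan((.488,.275,.25,162),(.488,.275,.156,162))
E
```

```text
[ 0.46763059 -0.07262623  0.28142875] 89.48097602919313 4.65 [-2.47143203e+01 -1.65993123e+01 -1.80574423e+01  8.85439457e+01
 -1.49843442e-02 -2.41952960e+01]
canister [('top', [0.488, 0.28, 0.002], 0.75), ('top', [0.532, -0.241, -0.0], 0.43), ('side', [0.487, 0.273, -0.001], 0.77)]
switch_tip [('top', [0.508, 0.352, 0.107], 0.65), ('side', [0.509, 0.349, 0.111], 0.71), ('side', [0.597, 0.098, -0.002], 0.6)]
panel [('top', [0.529, 0.403, -0.004], 0.76), ('top', [0.505, 0.348, 0.108], 0.39), ('side', [0.521, 0.405, -0.001], 0.92), ('side', [0.599, 0.131, 0.009], 0.41)]
[[0.09,-0.05,1],-0.139] x3  [[0.1,-0.36,1],-0.147] x3  [[0.11,-0.77,1],-0.175] x3  [[0.094,-0.867,0.534],-0.141] x3  -> [0.488 0.275 0.25 ] 162.0
[[1,-0,-0],-0] x3  [[0.175,-0,-0],-0] x1  -> [0.488 0.275 0.156] 162.0
```

Request:
send_rows --steps '[[[0.09, -0.05, 1], -0.139], [[0.09, -0.05, 1], -0.139], [[0.09, -0.05, 1], -0.139], [[0.09, -0.05, 1], -0.139]]'

```text
clock: 5.38
tool_pos: [0.4717, 0.0099, 0.2742]
tcp_rot: [86.7, 90.0, -166.6]
ft_force: [0.2, -0.7, -0.1]
width: 1.002
```

Request:
send_rows --steps '[[[0.1, -0.36, 1], -0.147], [[0.1, -0.36, 1], -0.147], [[0.1, -0.36, 1], -0.147], [[0.1, -0.36, 1], -0.147]]'

```text
clock: 5.72
tool_pos: [0.4766, 0.0942, 0.2661]
tcp_rot: [89.2, 90.0, -146.5]
ft_force: [-0.1, 0.3, 0.6]
width: 0.998
```

Request:
send_rows --steps '[[[0.11, -0.77, 1], -0.175], [[0.11, -0.77, 1], -0.175], [[0.11, -0.77, 1], -0.175], [[0.11, -0.77, 1], -0.175]]'

```text
clock: 6.05
tool_pos: [0.4831, 0.1952, 0.2571]
tcp_rot: [2.1, 90.0, 147.4]
ft_force: [0.2, -0.3, 0.1]
width: 0.999
```

Request:
send_rows --steps '[[[0.094, -0.867, 0.534], -0.141], [[0.094, -0.867, 0.534], -0.141], [[0.094, -0.867, 0.534], -0.141], [[0.094, -0.867, 0.534], -0.141], [[0.094, -0.867, 0.534], -0.141]]'

```text
clock: 6.47
tool_pos: [0.4881, 0.2736, 0.25]
tcp_rot: [107.6, 90.0, -90.8]
ft_force: [0.2, -0.3, -0.3]
width: 1.002
```

```bash
python3 - <<'E'
from h import *
p,a,s=pose(); print(p,a,s["clock"],s["q"])
plan((.488,.275,.25,162),(.488,.275,.156,162))
E
```

```text
[0.48808216 0.27363759 0.25000207] 161.66789886359584 6.4667 [ 1.59032923e+01 -1.31302585e+00 -7.48089120e+00  8.38453150e+01
 -4.40376280e-02 -5.57646015e+01]
[[0,-0.016,0.006],-0.003] x1  -> [0.488 0.275 0.25 ] 162.0
[[1,0,0],0] x3  [[0.175,0,0],0] x1  -> [0.488 0.275 0.156] 162.0
```

Request:
send_rows --steps '[[[0.4, -0.01, 0], 0], [[0.8, -0.01, 0], 0], [[1, -0.01, 0], 0], [[1, -0.01, 0], 0]]'

```text
clock: 6.8
tool_pos: [0.4863, 0.2734, 0.1661]
tcp_rot: [39.8, 89.7, -158.5]
ft_force: [0.3, -0.5, -1.3]
width: 0.998
```

Request:
send_rows --steps '[[[0.175, 0, 0], 0], [[0.175, 0, 0], 0]]'

```text
clock: 6.97
tool_pos: [0.4878, 0.2744, 0.1555]
tcp_rot: [58.9, 89.9, -139.3]
ft_force: [-0.1, -1.3, 0.4]
width: 1.0
```

Request:
send_rows --steps '[[[0, 0, 0], 0], [[0, 0, 0], 0], [[0, 0, 0], 0], [[0, 0, 0], 0], [[0, 0, 0], 0], [[0, 0, 0], 0], [[0, 0, 0], 0], [[0, 0, 0], 0]]' --grip 1

```text
clock: 7.63
tool_pos: [0.4884, 0.2758, 0.158]
tcp_rot: [-171.3, 89.9, -9.3]
ft_force: [-3.4, -3.0, 6.8]
width: 0.716
```

```bash
python3 - <<'E'
from h import *
p,a,s=pose(); print(p,a,s["clock"],s["width"],s["ft_force"])
plan((p[0],p[1],p[2]+.06,a),(.47,.15,.20,120),(.425,.035,.20,100))
E
```

```text
[0.4883691  0.27581479 0.15800867] 161.99808103768987 7.6333 0.7158112799229994 [-3.40507696 -3.02441968  6.77081218]
[[-0.75,0,0],-0] x2  -> [0.4884 0.2758 0.218 ] 162.0
[[0.14,1,-0.17],0.223] x4  [[0.085,0.462,-0.342],0.127] x3  -> [0.47 0.15 0.2 ] 120.0
[[0,1,-0.8],0.138] x3  [[0,0.15,-0.216],0.029] x1  -> [0.425 0.035 0.2  ] 100.0
```

Request:
send_rows --steps '[[[-0.15, 0, 0], 0], [[-0.35, 0, 0], 0], [[-0.55, 0, 0], 0], [[-0.75, 0, 0], 0], [[-0.75, 0, 0], 0]]'

```text
clock: 8.05
tool_pos: [0.4891, 0.2765, 0.2203]
tcp_rot: [-146.1, 89.7, 16.0]
ft_force: [0.9, 0.1, -2.7]
width: 0.715
```

Request:
send_rows --steps '[[[0.02, 0.2, -0.03], 0.045], [[0.06, 0.4, -0.07], 0.09], [[0.1, 0.6, -0.1], 0.134], [[0.12, 0.8, -0.14], 0.178], [[0.14, 1, -0.17], 0.223], [[0.14, 1, -0.17], 0.223]]'

```text
clock: 8.55
tool_pos: [0.4753, 0.1937, 0.2039]
tcp_rot: [84.9, 89.9, -140.2]
ft_force: [-0.7, -1.0, -3.1]
width: 0.714
```

Request:
send_rows --steps '[[[0.03, 0.154, -0.114], 0.042], [[0.06, 0.308, -0.228], 0.085], [[0.085, 0.462, -0.342], 0.127], [[0.085, 0.462, -0.342], 0.127]]'

```text
clock: 8.88
tool_pos: [0.469, 0.1488, 0.1973]
tcp_rot: [98.2, 89.9, -142.1]
ft_force: [0.1, -0.0, -3.2]
width: 0.715
```

```bash
python3 - <<'E'
from h import *
p,a,s=pose(); print(p,a,s["clock"],s["width"],s["ft_force"])
plan((.422,.032,.20,100),(.422,.032,.1585,100))
E
```

```text
[0.46895494 0.14876295 0.19727768] 119.76975423982981 8.8833 0.714513899292066 [ 0.07199303 -0.03759444 -3.235165  ]
[[-0.03,1,-0.79],0.133] x3  [[-0.004,0.174,-0.243],0.032] x1  -> [0.422 0.032 0.2  ] 100.0
[[0.519,0,0],-0] x2  -> [0.422  0.032  0.1585] 100.0
```

Request:
send_rows --steps '[[[0, 0.25, -0.2], 0.033], [[0, 0.5, -0.4], 0.066], [[0, 0.75, -0.6], 0.1], [[0, 1, -0.79], 0.133], [[0, 1, -0.79], 0.133], [[0, 1, -0.79], 0.133]]'

```text
clock: 9.38
tool_pos: [0.4319, 0.0551, 0.1981]
tcp_rot: [-88.7, 90.0, 15.4]
ft_force: [-0.4, -0.6, -4.1]
width: 0.714
```

Request:
send_rows --steps '[[[0, 0.174, -0.243], 0.032], [[0, 0.174, -0.243], 0.032], [[0.15, 0.174, -0.243], 0.032], [[0.3, 0.174, -0.243], 0.032], [[0.4, 0.174, -0.243], 0.032], [[0.46, 0.174, -0.243], 0.032], [[0.48, 0.174, -0.243], 0.032], [[0.49, 0.174, -0.243], 0.032], [[0.49, 0.174, -0.243], 0.032]]'

```text
clock: 10.13
tool_pos: [0.4231, 0.0334, 0.1587]
tcp_rot: [149.6, 90.0, -110.1]
ft_force: [-0.3, 0.0, -3.3]
width: 0.712
```

```bash
python3 - <<'E'
from h import *
p,a,s=pose(); print(p,a,s["clock"],s["width"],s["ft_force"])
E
```

```text
[0.42308004 0.03338183 0.15867169] 100.28484980891693 10.1333 0.7115045809404341 [-0.30295556  0.01574982 -3.32666466]
```

Still about a millimetre up, so I'll lower it slightly, release and rise.

Request:
send_rows --steps '[[[0.01, 0, 0], 0], [[0.02, 0, 0], 0], [[0.02, 0, 0], 0], [[0.02, 0, 0], 0]]'

```text
clock: 10.47
tool_pos: [0.4235, 0.0332, 0.158]
tcp_rot: [-105.1, 89.9, -4.9]
ft_force: [-1.3, 2.6, 6.2]
width: 0.716
```

Request:
send_rows --steps '[[[0, 0, 0], 0], [[0, 0, 0], 0], [[0, 0, 0], 0], [[0, 0, 0], 0], [[0, 0, 0], 0], [[0, 0, 0], 0]]' --grip -1

```text
clock: 10.97
tool_pos: [0.423, 0.0332, 0.1571]
tcp_rot: [157.1, 90.0, -102.6]
ft_force: [-0.5, 0.5, 0.1]
width: 0.999
```

Request:
send_rows --steps '[[[-0.2, 0, 0], 0], [[-0.5, 0, 0], 0], [[-1, 0, 0], 0], [[-1, 0, 0], 0], [[-1, 0, 0], 0]]'

```text
clock: 11.38
tool_pos: [0.4242, 0.0329, 0.2393]
tcp_rot: [-115.2, 89.8, -14.9]
ft_force: [-0.9, -0.3, 0.0]
width: 1.0
```

```bash
python3 - <<'E'
from h import *
p,a,s=pose(); print(p,a,s["clock"],s["width"],s["ft_force"])
im=snapshot("top"); cv2.imwrite("pics/top1.png",cv2.resize(im[130:270,160:460],None,fx=2.6,fy=2.6,interpolation=cv2.INTER_CUBIC))
im=snapshot("side"); cv2.imwrite("pics/side1.png",im)
find(["coaster","canister"])
plan((.49,-.10,.24,95))
E
```

```text
[0.42415935 0.03294234 0.23933068] 100.25164021421489 11.3833 0.9997772202815252 [-0.94262879 -0.25378214  0.00276728]
coaster [('top', [0.488, 0.275, -0.0], 0.63), ('top', [0.544, -0.123, 0.003], 0.38), ('top', [0.59, 0.072, 0.008], 0.29), ('side', [0.533, -0.241, -0.001], 0.71), ('side', [0.536, -0.122, 0.005], 0.46)]
canister [('top', [0.533, -0.243, 0.002], 0.72), ('side', [0.424, 0.03, -0.002], 0.89)]
[[-0.03,-0.3,-1],0.024] x3  [[-0.015,-0.271,-0.776],0.02] x2  -> [ 0.49 -0.1   0.24] 95.0
```

View pics/top1.png

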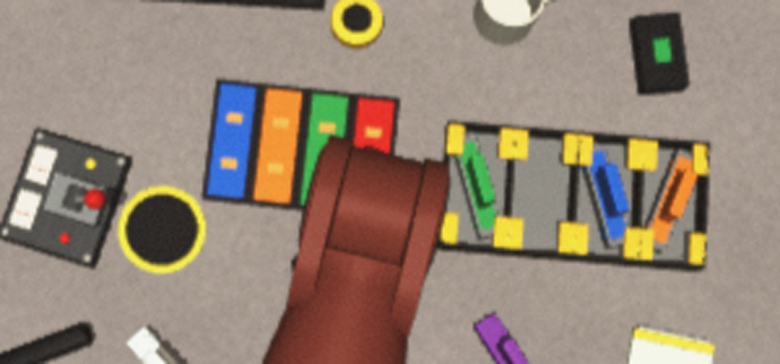

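Parked canister is upright at (0.424, 0.031). The crop gives these corners:

| Thing | Corners (px) |
|---|---|
| Case | (448,122), (709,143), (704,268), (441,244) |
| Dock | (217,80), (399,98), and bottom-left (205,197) |

The mat is at (162,229). Next I'll refine the positions and angles.

```bash
cat >> h.py <<'E'
def bp(c,uv,z):
    """pixel(s) -> world on plane z"""
    I=camera_info(c); M=I["world_from_camera"]; uv=np.atleast_2d(uv).astype(float)
    d=np.c_[(uv[:,0]-I["cx"])/I["fx"],-(uv[:,1]-I["cy"])/I["fy"],-np.ones(len(uv))]@M[:3,:3].T
    return M[:3,3]+d*((z-M[2,3])/d[:,2])[:,None]
def fin(im,col,z,box):
    """colour blob in top image: backprojected rectangle centre & long-axis yaw (deg)"""
    h=cv2.cvtColor(im,cv2.COLOR_BGR2HSV).astype(int); x0,y0,x1,y1=box
    lo,hi={"blue":(105,125),"orange":(5,15),"green":(50,75),"yellow":(22,33)}[col]
    m=((h[...,0]>=lo)&(h[...,0]<=hi)&(h[...,1]>130)&(h[...,2]>45)).astype(np.uint8)
    k=np.zeros_like(m); k[y0:y1,x0:x1]=1; m*=k
    n,l,st,_=cv2.connectedComponentsWithStats(m); j=1+st[1:,4].argmax()
    v,u=np.nonzero(l==j); w=bp("top",np.c_[u,v],z)[:,:2]
    ev=np.linalg.svd(w-w.mean(0),full_matrices=False)[2][0]
    return w.mean(0),(np.degrees(np.arctan2(ev[1],ev[0]))+90)%180-90,len(u)
E
python3 - <<'E'
from h import *
C=lambda p:np.array(p)/2.6+[160,130]-.3
cs=bp("top",C([(448,122),(709,143),(704,268),(441,244)]),.044)[:,:2]; print("case",cs.mean(0),np.round(cs,3).tolist())
for i,j in((1,0),(2,3)): d=cs[j]-cs[i]; print(np.degrees(np.arctan2(-d[0],d[1])))
ds=bp("top",C([(399,98),(217,80),(205,197)]),.008)[:,:2]; print("dock",np.round(ds,3).tolist(),"mid+x edge",ds[:2].mean(0))
d=ds[1]-ds[0]; print(np.degrees(np.arctan2(-d[0],d[1]))); d=ds[1]-ds[2]; print(np.degrees(np.arctan2(d[1],d[0])))
im=snapshot("top")
for col,box in(("green",(328,175,355,225)),("blue",(380,175,408,228)),("orange",(405,180,432,232))): print(col,*fin(im,col,.06,box))
print("rim",fin(im,"yellow",.001,(200,195,245,240)))
h=cv2.cvtColor(im,cv2.COLOR_BGR2HSV); m=cv2.inRange(h,(20,120,90),(35,255,255))[195:240,200:245]
v,u=np.nonzero(m); e=cv2.minEnclosingCircle(np.c_[u,v].astype(np.float32)); print("rim c",bp("top",np.array(e[0])+[200,195],.001),e[1])
E
```

```text
case [ 0.53120128 -0.24158685] [[0.621, -0.083], [0.598, -0.411], [0.44, -0.399], [0.466, -0.074]]
-4.002168164729635
-4.49894841593183
dock [[0.66, -0.023], [0.681, 0.213], [0.527, 0.224]] mid+x edge [0.67036894 0.09473145]
-5.100085798207897
-4.249203352724922
green [ 0.53929875 -0.12002972] 13.468779203403813 200
blue [ 0.52992791 -0.28072195] 11.851995606736295 268
orange [ 0.52495843 -0.3605493 ] -22.600161988686096 271
rim (array([0.48526315, 0.2786485 ]), np.float64(-5.168656459896965), 321)
rim c [[0.48552592 0.27992749 0.001     ]] 16.98287010192871
```

```bash
python3 - <<'E'
from h import *
plan((.540,-.120,.20,104.3),(.540,-.120,.126,104.3))
E
```

```text
[[0.21,-0.51,-1],-0.016] x3  [[0.21,-0.47,-1],-0.015] x3  [[0.038,-0.077,-0.168],-0.003] x1  -> [ 0.54 -0.12  0.2 ] 104.3
[[0.925,0,0],0] x3  -> [ 0.54  -0.12   0.126] 104.3
```

Request:
send_rows --steps '[[[0.1, -0.51, -1], -0.016], [[0.1, -0.51, -1], -0.016], [[0.1, -0.51, -1], -0.016], [[0.1, -0.51, -1], -0.016]]' --grip 0

```text
clock: 12.17
tool_pos: [0.4779, -0.0399, 0.2281]
tcp_rot: [65.6, 89.9, 167.6]
ft_force: [0.2, 0.5, -0.7]
width: 0.504
```

Request:
send_rows --steps '[[[0.36, -0.53, -1], -0.018], [[0.36, -0.53, -1], -0.018], [[0.36, -0.53, -1], -0.018], [[0.36, -0.53, -1], -0.018], [[0.36, -0.53, -1], -0.018]]'

```text
clock: 12.58
tool_pos: [0.5351, -0.1067, 0.2001]
tcp_rot: [44.4, 89.9, 148.8]
ft_force: [-0.2, 0.6, 1.6]
width: 0.502
```

```bash
python3 - <<'E'
from h import *
p,a,s=pose(); print(p,a,s["clock"],s["width"])
plan((.540,-.120,.126,104.3))
E
```

```text
[ 0.53507693 -0.10673325  0.20006729] 104.32044291765567 12.5833 0.5022684655429319
[[0.926,-0.019,-0.176],0] x3  -> [ 0.54  -0.12   0.126] 104.3
```

Request:
send_rows --steps '[[[0, -0.019, -0.176], 0], [[0.3, -0.019, -0.176], 0], [[0.6, -0.019, -0.176], 0], [[0.8, -0.019, -0.176], 0], [[0.925, -0.019, -0.176], 0], [[0.925, -0.019, -0.176], 0], [[0.925, -0.019, -0.176], 0]]'

```text
clock: 13.17
tool_pos: [0.5407, -0.1205, 0.1271]
tcp_rot: [-144.4, 90.0, -40.0]
ft_force: [-0.3, -0.9, -0.7]
width: 0.499
```

Request:
send_rows --steps '[[[0, 0, 0], 0], [[0, 0, 0], 0], [[0, 0, 0], 0], [[0, 0, 0], 0], [[0, 0, 0], 0], [[0, 0, 0], 0], [[0, 0, 0], 0]]' --grip 1

```text
clock: 13.75
tool_pos: [0.5414, -0.1211, 0.128]
tcp_rot: [-128.7, 89.9, -24.4]
ft_force: [-2.3, -0.4, 6.7]
width: 0.178
```

```bash
python3 - <<'E'
from h import *
p,a,s=pose(); print(p,a,s["clock"],s["width"],s["ft_force"],s["wrist_torque"])
im=snapshot("side"); cv2.imwrite("pics/s2.png",cv2.resize(im[110:290,180:420],None,fx=3,fy=3,interpolation=cv2.INTER_CUBIC))
plan((.540,-.120,p[2],85.8))
E
```

```text
[ 0.54142504 -0.12111681  0.12795355] 104.32303776280122 13.75 0.17809596294654234 [-2.30939629 -0.36828915  6.71443804] [ 0.29963056  0.21771266 -0.0601881 ]
[[0.001,0.014,0.018],0.154] x3  -> [ 0.54   -0.12    0.1279] 85.8
```

View pics/s2.png

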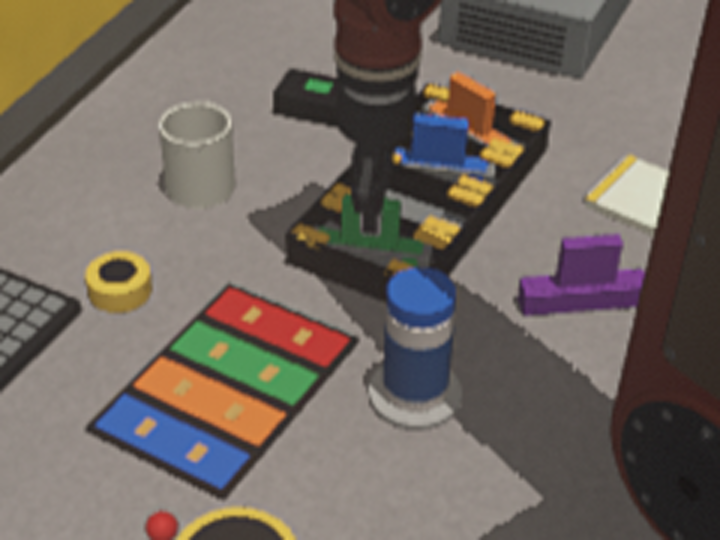

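The green fin is held at about (375,215) in the crop, and the canister is upright. I'll turn the pack parallel to the bay, then lift.

Request:
send_rows --steps '[[[0, 0, 0], 0.03], [[0, 0, 0.006], 0.06], [[0, 0.01, 0.01], 0.09], [[0, 0.014, 0.016], 0.12], [[0, 0.014, 0.018], 0.154], [[0, 0.014, 0.018], 0.154], [[0, 0.014, 0.018], 0.154]]'

```text
clock: 14.38
tool_pos: [0.54, -0.12, 0.1279]
tcp_rot: [-110.2, 89.9, -24.4]
ft_force: [-0.4, 0.3, 6.6]
width: 0.176
```

Request:
send_rows --steps '[[[-0.03, 0, 0], 0], [[-0.06, 0, 0], 0], [[-0.1, 0, 0], 0], [[-0.1, 0, 0], 0]]'

```text
clock: 14.72
tool_pos: [0.5393, -0.1197, 0.1348]
tcp_rot: [-143.7, 90.0, -57.8]
ft_force: [-0.0, -1.0, -4.2]
width: 0.181
```

```bash
python3 - <<'E'
from h import *
p,a,s=pose(); print(p,a,s["clock"],s["width"],s["ft_force"],s["wrist_torque"])
E
```

```text
[ 0.53928414 -0.11967623  0.13477233] 85.85393720057078 14.7167 0.1807397737111444 [-0.01083442 -0.97589372 -4.210648  ] [ 3.49827924e-02 -3.64998966e-02  6.59979696e-05]
```

Request:
send_rows --steps '[[[-0.1, 0, 0], 0], [[-0.25, 0, 0], 0], [[-0.5, 0, 0], 0], [[-0.8, 0, 0], 0], [[-1, 0, 0], 0], [[-1, 0, 0], 0], [[-1, 0, 0], 0]]'

```text
clock: 15.3
tool_pos: [0.5399, -0.12, 0.2157]
tcp_rot: [-113.8, 89.9, -27.9]
ft_force: [0.2, 0.4, -4.8]
width: 0.179
```

```bash
python3 - <<'E'
from h import *
p,a,s=pose(); print(p,a,s["clock"],s["width"],s["ft_force"],s["wrist_torque"])
im=snapshot("top")
find(["pad_red","pad_green","pad_orange","pad_blue"])
for col,box in(("blue",(238,155,262,215)),("orange",(258,155,282,215)),("green",(277,155,296,215))): print(col,*fin(im,col,.008,box))
plan((.593,.07,.21,85.4))
E
```

```text
[ 0.53988531 -0.11996863  0.21570631] 85.85489576952239 15.3 0.17925905681933746 [ 0.1556179   0.44466448 -4.80756962] [ 0.03805512 -0.04101948  0.01218184]
pad_red [('top', [0.588, 0.017, 0.01], 0.74), ('side', [0.587, 0.014, 0.01], 0.95), ('side', [0.539, -0.118, 0.092], 0.59)]
pad_green [('top', [0.59, 0.071, 0.007], 0.67), ('side', [0.589, 0.07, 0.011], 0.77), ('side', [0.764, 0.033, 0.001], 0.2)]
pad_orange [('top', [0.598, 0.136, 0.007], 0.67), ('side', [0.601, 0.132, 0.009], 0.77), ('side', [0.529, -0.368, 0.006], 0.28)]
pad_blue [('top', [0.601, 0.197, 0.005], 0.82), ('top', [0.531, -0.242, 0.002], 0.36), ('side', [0.606, 0.19, 0.008], 0.96), ('side', [0.585, 0.014, 0.009], 0.36)]
blue [0.60150464 0.19281675] -5.328412465579731 558
orange [0.60085077 0.13193845] -4.0687063277202355 204
green [0.59017346 0.07232233] -4.639846216069259 519
[[0.02,-0.21,1],0.002] x3  [[0.02,-0.2,1],0.001] x3  [[0.012,-0.083,0.414],0.001] x1  -> [0.593 0.07  0.21 ] 85.4
```

Request:
send_rows --steps '[[[0, -0.07, 0.33], 0.002], [[0, -0.14, 0.66], 0.002], [[0, -0.21, 1], 0.002], [[0, -0.21, 1], 0.002]]'

```text
clock: 16.18
tool_pos: [0.5624, -0.0372, 0.2144]
tcp_rot: [-10.3, 89.9, 75.5]
ft_force: [-1.1, 0.3, -5.7]
width: 0.186
```

Request:
send_rows --steps '[[[0, -0.07, 0.33], 0.002], [[0, -0.14, 0.66], 0.002], [[0.01, -0.2, 1], 0.002], [[0.01, -0.2, 1], 0.002]]'

```text
clock: 16.52
tool_pos: [0.5843, 0.0413, 0.2134]
tcp_rot: [-5.8, 89.9, 79.7]
ft_force: [-1.0, -0.7, -4.9]
width: 0.179
```

Request:
send_rows --steps '[[[0.1, -0.07, 0.3], 0.002], [[0.2, -0.07, 0.42], 0.002], [[0.3, -0.07, 0.42], 0.002], [[0.4, -0.07, 0.42], 0.002], [[0.4, -0.07, 0.42], 0.002], [[0.4, -0.07, 0.42], 0.002]]'

```text
clock: 17.02
tool_pos: [0.5916, 0.0697, 0.1808]
tcp_rot: [105.7, 89.9, -169.2]
ft_force: [-0.6, -1.0, -4.1]
width: 0.175
```

```bash
python3 - <<'E'
from h import *
p,a,s=pose(); print(p,a,s["clock"],s["width"],s["ft_force"])
im=snapshot("top"); cv2.imwrite("pics/t3.png",cv2.resize(im[140:240,225:325],None,fx=4,fy=4,interpolation=cv2.INTER_CUBIC))
im2=snapshot("side"); cv2.imwrite("pics/s3.png",cv2.resize(im2[150:300,180:380],None,fx=4,fy=4,interpolation=cv2.INTER_CUBIC))
find(["pack_green"])
plan((.591,.072,.135,85.2))
E
```

```text
[0.59160433 0.06967134 0.18082785] 85.08642709060018 17.0167 0.1747988467178336 [-0.62820375 -0.95802502 -4.10660198]
pack_green [('top', [0.306, 0.259, -0.006], 0.76), ('top', [0.318, -0.164, 0.002], 0.55), ('side', [0.323, -0.168, 0.0], 0.79), ('side', [0.595, 0.073, 0.061], 0.77), ('side', [0.304, 0.258, 0.005], 0.71)]
[[0.589,0.019,0.021],-0.001] x2  -> [0.591 0.072 0.135] 85.2
```

View pics/s3.png

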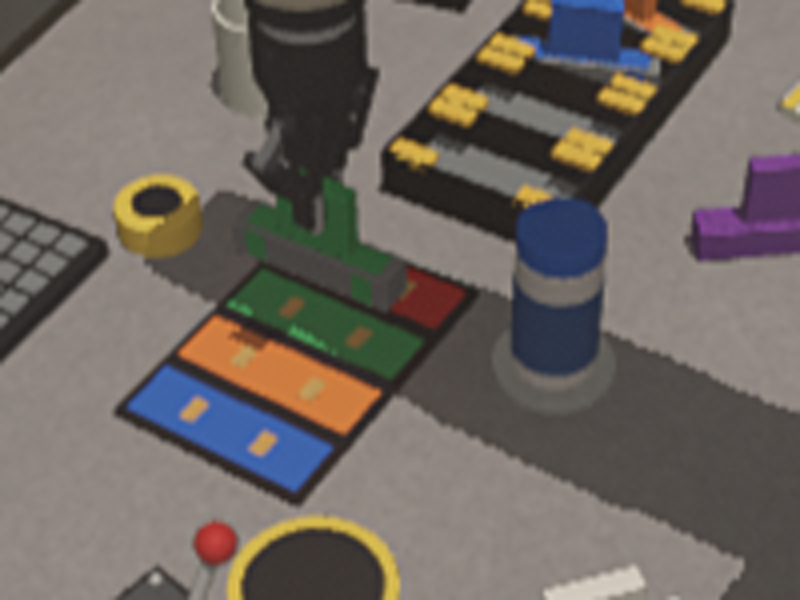

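The pack hangs level and its fin shows evenly on both sides of the fingers. I'll lower it onto the green pad.

Request:
send_rows --steps '[[[0.12, 0.019, 0.021], 0], [[0.25, 0.019, 0.021], 0], [[0.37, 0.019, 0.021], 0], [[0.48, 0.019, 0.021], 0], [[0.55, 0.019, 0.021], 0], [[0.58, 0.019, 0.021], 0], [[0.6, 0.019, 0.021], 0], [[0.615, 0.019, 0.021], 0], [[0.63, 0.019, 0.021], 0], [[0.63, 0.019, 0.021], 0]]'

```text
clock: 18.15
tool_pos: [0.591, 0.0723, 0.1314]
tcp_rot: [-102.6, 90.0, -17.4]
ft_force: [0.5, 0.3, -4.3]
width: 0.179
```

```bash
python3 - <<'E'
from h import *
p,a,s=pose(); print(p,a,s["clock"],s["width"],s["ft_force"])
E
```

```text
[0.59096626 0.07227731 0.13136131] 85.13346367070432 18.15 0.1789505667098362 [ 0.50489984  0.33106972 -4.26367264]
```

Down about a millimetre more, release (opening to 42 mm) and rise.

Request:
send_rows --steps '[[[0.01, 0, 0], 0], [[0.018, 0, 0], 0], [[0.022, 0, 0], 0], [[0.022, 0, 0], 0]]'

```text
clock: 18.48
tool_pos: [0.591, 0.0723, 0.131]
tcp_rot: [-108.8, 89.9, -23.6]
ft_force: [-6.6, -0.9, 7.7]
width: 0.175
```

Request:
send_rows --steps '[[[0, 0, 0], 0], [[0, 0, 0], 0], [[0, 0, 0], 0], [[0, 0, 0], 0], [[0, 0, 0], 0]]' --grip 0.1

```text
clock: 18.9
tool_pos: [0.5909, 0.0723, 0.1295]
tcp_rot: [-110.1, 90.0, -24.9]
ft_force: [-0.3, 0.3, -0.2]
width: 0.448
```

Request:
send_rows --steps '[[[-0.3, 0, 0], 0], [[-0.65, 0, 0], 0], [[-1, 0, 0], 0], [[-1, 0, 0], 0], [[-1, 0, 0], 0]]'

```text
clock: 19.32
tool_pos: [0.5919, 0.0722, 0.2115]
tcp_rot: [-92.3, 89.8, -7.1]
ft_force: [-0.4, -0.3, -0.3]
width: 0.448
```

```bash
python3 - <<'E'
from h import *
p,a,s=pose(); print(p,a,s["clock"],s["width"],s["ft_force"])
plan((.56,-.12,.21,95),(.531,-.282,.20,103.8))
E
```

```text
[0.59190122 0.07222115 0.21146246] 85.13568690824877 19.3167 0.44778845098553993 [-0.40597095 -0.32132343 -0.32598701]
[[0.01,0.08,-1],-0.034] x3  [[0.01,0.15,-1],-0.034] x3  [[-0.002,0.094,-0.411],-0.014] x1  -> [ 0.56 -0.12  0.21] 95.0
[[0.06,0.27,-1],-0.037] x3  [[0.065,0.343,-0.962],-0.037] x3  -> [ 0.531 -0.282  0.2  ] 103.9
```

Request:
send_rows --steps '[[[0.01, 0.08, -1], -0.034], [[0.01, 0.08, -1], -0.034], [[0.01, 0.08, -1], -0.034], [[0.01, 0.08, -1], -0.034]]'

```text
clock: 19.65
tool_pos: [0.577, -0.0084, 0.2073]
tcp_rot: [80.1, 89.9, 169.2]
ft_force: [0.4, -0.2, -1.4]
width: 0.453
```

Request:
send_rows --steps '[[[0.01, 0.15, -1], -0.034], [[0.01, 0.15, -1], -0.034], [[0.01, 0.15, -1], -0.034], [[0.01, 0.15, -1], -0.034]]'

```text
clock: 19.98
tool_pos: [0.5641, -0.0875, 0.2069]
tcp_rot: [58.3, 89.9, 151.5]
ft_force: [0.1, 1.1, -1.0]
width: 0.453
```

Request:
send_rows --steps '[[[0.02, 0.2, -1], -0.04], [[0.02, 0.2, -1], -0.04], [[0.02, 0.2, -1], -0.04], [[0.02, 0.2, -1], -0.04]]'

```text
clock: 20.32
tool_pos: [0.5531, -0.1676, 0.2055]
tcp_rot: [35.8, 89.9, 133.8]
ft_force: [0.3, 0.7, 0.7]
width: 0.452
```

```bash
python3 - <<'E'
from h import *
p,a,s=pose(); print(p,a,s["clock"],s["width"])
im=snapshot("top")
print(fin(im,"green",.05,(270,150,310,222)))
find(["pack_green","pack_blue","pack_orange","canister"])
plan((.531,-.282,.18,104),(.531,-.282,.126,104))
E
```

```text
[ 0.55305016 -0.16757605  0.20547974] 97.99895531867435 20.3167 0.45219157216225697
(array([0.56771912, 0.07389029]), np.float64(-7.056773079399932), 179)
pack_green [('top', [0.304, 0.26, -0.005], 0.86), ('top', [0.595, 0.071, 0.006], 0.84), ('top', [0.422, 0.037, 0.0], 0.75), ('side', [0.327, -0.166, -0.001], 0.89), ('side', [0.306, 0.26, 0.002], 0.69), ('side', [0.593, 0.074, 0.012], 0.65)]
pack_blue [('top', [0.534, -0.285, 0.01], 0.65), ('side', [0.537, -0.283, 0.003], 0.7)]
pack_orange [('top', [0.525, -0.361, 0.004], 0.67), ('side', [0.53, -0.368, 0.006], 0.77), ('side', [0.725, -0.361, 0.001], 0.55), ('side', [0.608, 0.193, 0.009], 0.28)]
canister [('top', [0.422, 0.036, 0.001], 0.66), ('top', [0.505, 0.351, 0.108], 0.62), ('side', [0.423, 0.028, -0.002], 0.89), ('side', [0.491, 0.28, 0.001], 0.55)]
[[0.24,0.35,-1],-0.035] x3  [[0.088,0.155,-0.372],-0.014] x1  -> [ 0.531 -0.282  0.18 ] 104.0
[[0.675,0,0],-0] x2  -> [ 0.531 -0.282  0.126] 104.0
```

Request:
send_rows --steps '[[[0.2, 0.35, -1], -0.035], [[0.2, 0.35, -1], -0.035], [[0.2, 0.35, -1], -0.035], [[0.2, 0.35, -1], -0.035]]'

```text
clock: 21.2
tool_pos: [0.5359, -0.2524, 0.1895]
tcp_rot: [51.6, 89.9, 153.7]
ft_force: [-0.6, 0.1, 0.4]
width: 0.451
```

Request:
send_rows --steps '[[[0, 0.13, -0.385], -0.015], [[0, 0.13, -0.385], -0.015], [[0, 0.13, -0.385], -0.015], [[0, 0.13, -0.385], -0.015]]'

```text
clock: 21.53
tool_pos: [0.5333, -0.282, 0.1904]
tcp_rot: [-26.3, 90.0, 77.8]
ft_force: [0.0, 0.4, 0.4]
width: 0.45
```

```bash
python3 - <<'E'
from h import *
p,a,s=pose(); print(p,a,s["clock"],s["width"])
plan((.533,-.283,.1255,104))
E
```

```text
[ 0.53328975 -0.28204805  0.19040222] 104.08944845439476 21.5333 0.4501585795925799
[[0.811,0.006,-0.011],0.001] x2  -> [ 0.533  -0.283   0.1255] 104.0
```

Request:
send_rows --steps '[[[0.25, 0, -0.01], 0], [[0.5, 0, -0.01], 0], [[0.7, 0, -0.01], 0], [[0.81, 0, -0.01], 0], [[0.81, 0, -0.01], 0], [[0.81, 0, -0.01], 0]]'

```text
clock: 22.03
tool_pos: [0.5334, -0.283, 0.1257]
tcp_rot: [30.1, 90.0, 134.3]
ft_force: [0.0, -0.3, 0.7]
width: 0.451
```

Request:
send_rows --steps '[[[0, 0, 0], 0], [[0, 0, 0], 0], [[0, 0, 0], 0], [[0, 0, 0], 0], [[0, 0, 0], 0], [[0, 0, 0], 0]]' --grip 1

```text
clock: 22.53
tool_pos: [0.5339, -0.2841, 0.127]
tcp_rot: [-134.2, 89.9, -30.1]
ft_force: [0.3, 2.4, 6.7]
width: 0.181
```

```bash
python3 - <<'E'
from h import *
p,a,s=pose(); print(p,a,s["clock"],s["width"],s["ft_force"],s["wrist_torque"])
plan((.530,-.282,p[2],85.8))
E
```

```text
[ 0.53394066 -0.28405461  0.12698732] 104.09895828176451 22.5333 0.1810913831859978 [0.26322408 2.42480008 6.72225318] [ 0.40640584 -0.01982044 -0.00634676]
[[0,0.042,0.037],0.152] x3  -> [ 0.53  -0.282  0.127] 85.9
```

Request:
send_rows --steps '[[[0, 0, 0], 0.03], [[0, 0.005, 0.006], 0.06], [[0, 0.01, 0.012], 0.09], [[0, 0.015, 0.02], 0.12], [[0, 0.02, 0.025], 0.153], [[0, 0.02, 0.025], 0.153], [[0, 0.02, 0.025], 0.153]]'

```text
clock: 23.12
tool_pos: [0.5319, -0.2829, 0.127]
tcp_rot: [-131.8, 89.8, -46.0]
ft_force: [-0.3, -0.2, 6.6]
width: 0.176
```

Request:
send_rows --steps '[[[-0.03, 0, 0], 0], [[-0.06, 0, 0], 0], [[-0.1, 0, 0], 0], [[-0.1, 0, 0], 0]]'

```text
clock: 23.45
tool_pos: [0.5312, -0.2821, 0.1337]
tcp_rot: [123.3, 90.0, -150.9]
ft_force: [-0.0, -0.1, -3.1]
width: 0.179
```

```bash
python3 - <<'E'
from h import *
p,a,s=pose(); print(p,a,s["clock"],s["width"],s["ft_force"],s["wrist_torque"])
E
```

```text
[ 0.53122344 -0.28213576  0.1337424 ] 85.75570219564094 23.45 0.1785366451098516 [-0.04668544 -0.11649183 -3.07547459] [-0.02199873 -0.02651857 -0.02806372]
```

Request:
send_rows --steps '[[[-0.1, 0, 0], 0], [[-0.25, 0, 0], 0], [[-0.5, 0, 0], 0], [[-0.8, 0, 0], 0], [[-1, 0, 0], 0], [[-1, 0, 0], 0], [[-1, 0, 0], 0]]'

```text
clock: 24.03
tool_pos: [0.5318, -0.2826, 0.2149]
tcp_rot: [-126.8, 89.8, -41.0]
ft_force: [0.1, 0.1, -3.9]
width: 0.174
```

```bash
python3 - <<'E'
from h import *
p,a,s=pose(); print(p,a,s["clock"],s["width"],s["ft_force"])
plan((.585,0,.265,85.2),(.601,.193,.25,85.2),(.601,.193,.14,85.2))
E
```

```text
[ 0.53179344 -0.28261162  0.21487137] 85.73846954537282 24.0333 0.17442303377924726 [ 0.11883525  0.06134609 -3.92806157]
[[-0.18,-0.11,1],0.001] x3  [[-0.17,-0.11,1],0.001] x3  [[-0.18,-0.11,1],0.002] x3  [[-0.097,-0.06,0.574],0] x2  -> [0.585 0.    0.265] 85.3
[[0.08,0,1],0] x3  [[0.08,0,1],0] x3  [[0.028,0,0.42],0] x1  -> [0.601 0.193 0.25 ] 85.3
[[1,0,0],0] x3  [[0.375,0,0],0] x1  -> [0.601 0.193 0.14 ] 85.3
```

Request:
send_rows --steps '[[[-0.06, -0.04, 0.33], 0.001], [[-0.12, -0.08, 0.66], 0.001], [[-0.18, -0.11, 1], 0.001], [[-0.18, -0.11, 1], 0.001]]'

```text
clock: 24.37
tool_pos: [0.5462, -0.1989, 0.2273]
tcp_rot: [24.0, 89.9, 109.8]
ft_force: [-0.2, -0.5, -3.6]
width: 0.174
```

Request:
send_rows --steps '[[[-0.06, -0.04, 0.4], 0.001], [[-0.12, -0.08, 0.7], 0.001], [[-0.18, -0.11, 1], 0.001], [[-0.18, -0.11, 1], 0.001]]'

```text
clock: 24.7
tool_pos: [0.5611, -0.1204, 0.2418]
tcp_rot: [22.5, 89.9, 108.2]
ft_force: [0.2, 0.2, -2.6]
width: 0.18
```

Request:
send_rows --steps '[[[-0.06, -0.04, 0.4], 0.001], [[-0.12, -0.08, 0.7], 0.001], [[-0.18, -0.11, 1], 0.001], [[-0.18, -0.11, 1], 0.001]]'

```text
clock: 25.03
tool_pos: [0.5761, -0.0418, 0.2563]
tcp_rot: [20.0, 89.9, 105.6]
ft_force: [-0.2, 0.8, -3.5]
width: 0.175
```

Request:
send_rows --steps '[[[-0.06, -0.04, 0.3], 0], [[-0.1, -0.06, 0.58], 0], [[-0.1, -0.06, 0.58], 0]]'

```text
clock: 25.28
tool_pos: [0.5845, 0.0033, 0.264]
tcp_rot: [33.5, 89.9, 119.0]
ft_force: [0.0, 0.5, -3.2]
width: 0.177
```

Request:
send_rows --steps '[[[0, 0, 0.35], 0], [[0, 0, 0.7], 0], [[0, 0, 1], 0], [[0, 0, 1], 0]]'

```text
clock: 25.62
tool_pos: [0.5905, 0.0833, 0.2632]
tcp_rot: [58.9, 89.9, 144.4]
ft_force: [-1.0, 0.9, -2.1]
width: 0.178
```

Request:
send_rows --steps '[[[0, 0, 0.35], 0], [[0, 0, 0.7], 0], [[0, 0, 1], 0], [[0, 0, 1], 0], [[0, 0, 1], 0]]'

```text
clock: 26.03
tool_pos: [0.5972, 0.1604, 0.2633]
tcp_rot: [114.7, 89.9, -159.9]
ft_force: [0.0, -0.2, -3.4]
width: 0.176
```

```bash
python3 - <<'E'
from h import *
p,a,s=pose(); print(p,a,s["clock"],s["width"],s["ft_force"])
plan((.601,.193,.25,85.2),(.601,.193,.14,85.2))
E
```

```text
[0.59716944 0.16042864 0.26327407] 85.45971700452696 26.0333 0.17644797934017742 [ 0.04990904 -0.22965823 -3.42096509]
[[0.166,-0.016,0.41],0.002] x2  -> [0.601 0.193 0.25 ] 85.2
[[1,0,-0],0] x3  [[0.375,0,-0],0] x1  -> [0.601 0.193 0.14 ] 85.2
```

Request:
send_rows --steps '[[[0.1, -0.016, 0.2], 0.002], [[0.2, -0.016, 0.41], 0.002], [[0.4, -0.016, 0.41], 0.002], [[0.6, -0.016, 0.41], 0.002], [[0.8, -0.016, 0.41], 0.002], [[1, -0.016, 0.41], 0.002], [[1, -0.016, 0.41], 0.002]]'

```text
clock: 26.62
tool_pos: [0.5997, 0.1911, 0.1801]
tcp_rot: [106.5, 89.6, -168.5]
ft_force: [-1.5, -0.5, -3.5]
width: 0.182
```

Request:
send_rows --steps '[[[0.15, 0, 0], 0], [[0.3, 0, 0], 0], [[0.45, 0, 0], 0], [[0.54, 0, 0], 0], [[0.6, 0, 0], 0], [[0.63, 0, 0], 0], [[0.63, 0, 0], 0]]'

```text
clock: 27.2
tool_pos: [0.6011, 0.1931, 0.1337]
tcp_rot: [111.4, 90.0, -163.4]
ft_force: [1.1, 0.3, -1.8]
width: 0.179
```

```bash
python3 - <<'E'
from h import *
p,a,s=pose(); print(p,a,s["clock"],s["width"],s["ft_force"])
im2=snapshot("side"); cv2.imwrite("pics/s4.png",cv2.resize(im2[150:300,180:380],None,fx=4,fy=4,interpolation=cv2.INTER_CUBIC))
find(["pack_blue"],("side",))
E
```

```text
[0.60106258 0.19307316 0.13368906] 85.14135547021823 27.2 0.17878028060033305 [ 1.14373452  0.28317379 -1.79570726]
pack_blue [('side', [0.601, 0.195, 0.014], 0.76)]
```

View pics/s4.png

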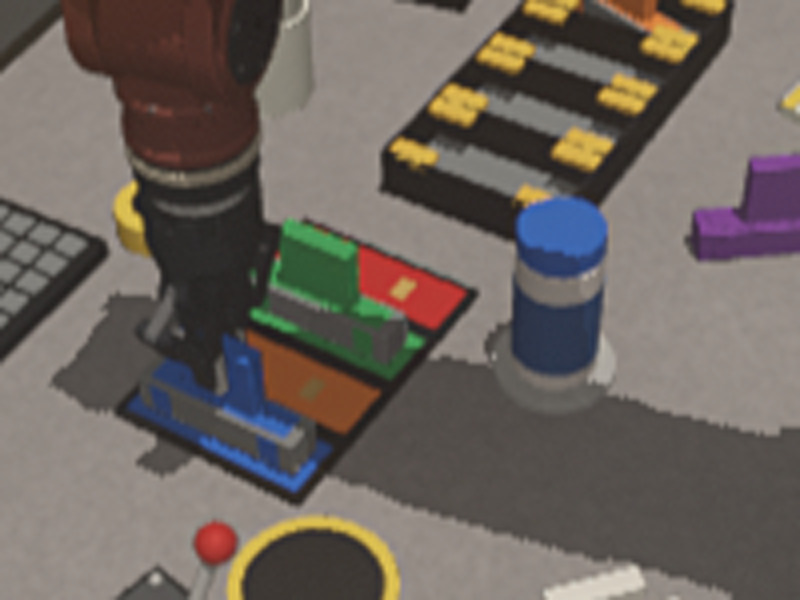

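Green sits within its pad and blue hangs just above its own. I'll lower 4 mm and release.

Request:
send_rows --steps '[[[0.02, 0, 0], 0], [[0.035, 0, 0], 0], [[0.045, 0, 0], 0], [[0.055, 0, 0], 0], [[0.055, 0, 0], 0]]'

```text
clock: 27.77
tool_pos: [0.6012, 0.1931, 0.13]
tcp_rot: [-131.5, 90.0, -46.3]
ft_force: [-1.7, 1.1, -0.1]
width: 0.179
```

```bash
python3 - <<'E'
from h import *
p,a,s=pose(); print(p,a,s["clock"],s["width"],s["ft_force"])
E
```

```text
[0.60124606 0.19308921 0.13001459] 85.13461507458044 27.7667 0.17852301680546387 [-1.72543678  1.10771725 -0.0806248 ]
```

Request:
send_rows --steps '[[[0.01, 0, 0], 0], [[0.01, 0, 0], 0], [[0.01, 0, 0], 0]]'

```text
clock: 28.02
tool_pos: [0.6013, 0.1932, 0.13]
tcp_rot: [-94.3, 90.0, -9.1]
ft_force: [-5.7, -0.2, 5.9]
width: 0.181
```

Request:
send_rows --steps '[[[0, 0, 0], 0], [[0, 0, 0], 0], [[0, 0, 0], 0], [[0, 0, 0], 0], [[0, 0, 0], 0]]' --grip 0.1

```text
clock: 28.43
tool_pos: [0.6013, 0.193, 0.1289]
tcp_rot: [-136.8, 90.0, -51.6]
ft_force: [-0.3, -1.1, 0.1]
width: 0.45
```

Request:
send_rows --steps '[[[-0.3, 0, 0], 0], [[-0.65, 0, 0], 0], [[-1, 0, 0], 0], [[-1, 0, 0], 0], [[-1, 0, 0], 0]]'

```text
clock: 28.85
tool_pos: [0.6024, 0.1932, 0.2112]
tcp_rot: [-80.5, 89.8, 4.6]
ft_force: [0.1, 0.4, -0.8]
width: 0.453
```

```bash
python3 - <<'E'
from h import *
p,a,s=pose(); print(p,a,s["clock"],s["width"],s["ft_force"])
plan((.55,-.2,.21,72),(.526,-.364,.20,67))
E
```

```text
[0.6024246  0.1931721  0.21117744] 85.1327281836243 28.85 0.45280257327403717 [ 0.14012822  0.42959856 -0.76121853]
[[0,0.05,-1],0.022] x3  [[0,0,-1],0.022] x3  [[0,-0.04,-1],0.022] x3  [[0.01,-0.09,-1],0.022] x3  [[0.005,-0.136,-0.942],0.021] x3  -> [ 0.55 -0.2   0.21] 72.1
[[0.06,-0.17,-1],0.021] x3  [[0.06,-0.21,-1],0.02] x3  [[0.005,-0.013,-0.034],0.001] x1  -> [ 0.526 -0.364  0.2  ] 67.0
```

Request:
send_rows --steps '[[[0, 0.05, -1], 0.022], [[0, 0.05, -1], 0.022], [[0, 0.05, -1], 0.022], [[0, 0.05, -1], 0.022]]'

```text
clock: 29.18
tool_pos: [0.59, 0.112, 0.2077]
tcp_rot: [100.9, 89.9, -176.8]
ft_force: [-0.3, 0.7, -0.5]
width: 0.45
```

Request:
send_rows --steps '[[[0, 0, -1], 0.022], [[0, 0, -1], 0.022], [[0, 0, -1], 0.022], [[0, 0, -1], 0.022]]'

```text
clock: 29.52
tool_pos: [0.5798, 0.0335, 0.2082]
tcp_rot: [84.0, 89.9, 163.7]
ft_force: [0.3, 0.5, 0.7]
width: 0.448
```

Request:
send_rows --steps '[[[0, -0.04, -1], 0.022], [[0, -0.04, -1], 0.022], [[0, -0.04, -1], 0.022], [[0, -0.04, -1], 0.022]]'

```text
clock: 29.85
tool_pos: [0.5691, -0.0451, 0.2084]
tcp_rot: [61.4, 90.0, 138.5]
ft_force: [0.4, 0.3, 0.8]
width: 0.45
```

Request:
send_rows --steps '[[[0, -0.09, -1], 0.022], [[0, -0.09, -1], 0.022], [[0, -0.09, -1], 0.022], [[0, -0.09, -1], 0.022]]'

```text
clock: 30.18
tool_pos: [0.5586, -0.1243, 0.2086]
tcp_rot: [45.9, 90.0, 120.4]
ft_force: [-1.2, 0.5, 0.0]
width: 0.452
```

Request:
send_rows --steps '[[[0, -0.136, -1], 0.022], [[0, -0.136, -1], 0.022], [[0, -0.136, -1], 0.022], [[0, -0.136, -1], 0.022]]'

```text
clock: 30.52
tool_pos: [0.548, -0.204, 0.2086]
tcp_rot: [40.3, 90.0, 112.3]
ft_force: [0.4, 1.3, -1.0]
width: 0.455
```

Request:
send_rows --steps '[[[0.06, -0.17, -1], 0.021], [[0.06, -0.17, -1], 0.021], [[0.06, -0.17, -1], 0.021], [[0.06, -0.17, -1], 0.021]]'

```text
clock: 30.85
tool_pos: [0.5362, -0.284, 0.2037]
tcp_rot: [43.2, 89.9, 112.6]
ft_force: [-0.0, 0.6, 0.7]
width: 0.449
```

```bash
python3 - <<'E'
from h import *
p,a,s=pose(); print(p,a,s["clock"],s["width"])
find(["pack_orange","pack_blue","canister"])
plan((.526,-.364,.19,67),(.526,-.364,.1255,67))
E
```

```text
[ 0.53616824 -0.28402879  0.20368382] 69.41922258433206 30.85 0.44916430181698835
pack_orange [('top', [0.594, 0.106, -0.002], 0.75), ('side', [0.586, 0.011, 0.012], 0.68), ('side', [0.604, 0.192, 0.007], 0.66), ('side', [0.528, -0.367, 0.002], 0.63)]
pack_blue [('top', [0.599, 0.193, 0.009], 0.81), ('top', [0.528, 0.401, -0.004], 0.26), ('side', [0.601, 0.191, 0.009], 0.8)]
canister [('top', [0.422, 0.035, -0.0], 0.58), ('side', [0.422, 0.031, -0.002], 0.9)]
[[0.18,-0.233,-0.982],0.021] x3  -> [ 0.526 -0.364  0.19 ] 67.0
[[0.806,0,0],-0] x2  -> [ 0.526  -0.364   0.1255] 67.0
```

Request:
send_rows --steps '[[[0.17, -0.233, -0.982], 0.021], [[0.17, -0.233, -0.982], 0.021], [[0.17, -0.233, -0.982], 0.021], [[0.17, -0.233, -0.982], 0.021], [[0.17, -0.233, -0.982], 0.021], [[0.17, -0.233, -0.982], 0.021]]'

```text
clock: 31.75
tool_pos: [0.5259, -0.364, 0.191]
tcp_rot: [-67.1, 90.0, -0.1]
ft_force: [-0.3, 0.7, 0.9]
width: 0.449
```

Request:
send_rows --steps '[[[0.25, 0, 0], 0], [[0.5, 0, 0], 0], [[0.7, 0, 0], 0], [[0.81, 0, 0], 0], [[0.81, 0, 0], 0], [[0.81, 0, 0], 0]]'

```text
clock: 32.25
tool_pos: [0.5258, -0.3643, 0.1263]
tcp_rot: [164.4, 90.0, -128.6]
ft_force: [-0.0, 0.0, 0.1]
width: 0.449
```

Request:
send_rows --steps '[[[0, 0, 0], 0], [[0, 0, 0], 0], [[0, 0, 0], 0], [[0, 0, 0], 0], [[0, 0, 0], 0], [[0, 0, 0], 0]]' --grip 1

```text
clock: 32.75
tool_pos: [0.5261, -0.3655, 0.1275]
tcp_rot: [-110.3, 89.9, -43.4]
ft_force: [0.2, 1.3, 7.2]
width: 0.176
```

```bash
python3 - <<'E'
from h import *
p,a,s=pose(); print(p,a,s["clock"],s["width"],s["ft_force"],s["wrist_torque"])
plan((.5235,-.363,p[2],85.8))
E
```

```text
[ 0.52614005 -0.36546535  0.12745298] 66.8935994310311 32.75 0.17584772433875126 [0.22503937 1.29801244 7.17417149] [ 0.15711978  0.07493904 -0.03699326]
[[0,0.042,0.015],-0.158] x3  -> [ 0.5235 -0.363   0.1275] 85.9
```

Request:
send_rows --steps '[[[0, 0.005, 0.003], -0.03], [[0, 0.01, 0.006], -0.06], [[0, 0.015, 0.01], -0.09], [[0, 0.02, 0.013], -0.12], [[0, 0.025, 0.015], -0.158], [[0, 0.025, 0.015], -0.158], [[0, 0.025, 0.015], -0.158]]'

```text
clock: 33.33
tool_pos: [0.5247, -0.364, 0.1274]
tcp_rot: [-143.2, 89.8, -57.3]
ft_force: [-1.5, -1.7, 5.0]
width: 0.179
```

Request:
send_rows --steps '[[[-0.03, 0, 0], 0], [[-0.06, 0, 0], 0], [[-0.1, 0, 0], 0], [[-0.1, 0, 0], 0]]'

```text
clock: 33.67
tool_pos: [0.5242, -0.363, 0.134]
tcp_rot: [42.1, 90.0, 127.9]
ft_force: [0.1, 0.1, -4.1]
width: 0.18
```

```bash
python3 - <<'E'
from h import *
p,a,s=pose(); print(p,a,s["clock"],s["width"],s["ft_force"],s["wrist_torque"])
E
```

```text
[ 0.52415818 -0.36296872  0.13404336] 85.84082460140701 33.6667 0.17977394706646027 [ 0.06633147  0.12885333 -4.14723153] [ 0.01651771 -0.03369851  0.0082744 ]
```

Request:
send_rows --steps '[[[-0.1, 0, 0], 0], [[-0.25, 0, 0], 0], [[-0.5, 0, 0], 0], [[-0.8, 0, 0], 0], [[-1, 0, 0], 0], [[-1, 0, 0], 0], [[-1, 0, 0], 0]]'

```text
clock: 34.25
tool_pos: [0.5247, -0.3636, 0.2154]
tcp_rot: [-132.8, 89.8, -46.9]
ft_force: [0.1, 0.2, -5.9]
width: 0.177
```

Request:
send_rows --steps '[[[-0.06, -0.04, 0.33], 0.001], [[-0.12, -0.08, 0.66], 0.001], [[-0.18, -0.11, 1], 0.001], [[-0.18, -0.11, 1], 0.001]]'

```text
clock: 34.58
tool_pos: [0.5392, -0.2795, 0.2277]
tcp_rot: [20.2, 89.8, 106.2]
ft_force: [1.0, -1.0, -4.5]
width: 0.18
```

Request:
send_rows --steps '[[[-0.06, -0.04, 0.4], 0.001], [[-0.12, -0.08, 0.7], 0.001], [[-0.18, -0.11, 1], 0.001], [[-0.18, -0.11, 1], 0.001]]'

```text
clock: 34.92
tool_pos: [0.5538, -0.2009, 0.2422]
tcp_rot: [18.8, 89.9, 104.6]
ft_force: [0.1, 0.6, -4.7]
width: 0.18
```

Request:
send_rows --steps '[[[-0.06, -0.04, 0.4], 0.001], [[-0.12, -0.08, 0.7], 0.001], [[-0.18, -0.11, 1], 0.001], [[-0.18, -0.11, 1], 0.001]]'

```text
clock: 35.25
tool_pos: [0.5687, -0.1222, 0.2567]
tcp_rot: [15.4, 89.9, 101.1]
ft_force: [-0.1, -0.0, -4.1]
width: 0.178
```

Request:
send_rows --steps '[[[-0.06, -0.04, 0.4], 0], [[-0.1, -0.07, 0.7], 0], [[-0.1, -0.1, 1], 0], [[-0.1, -0.1, 1], 0]]'

```text
clock: 35.58
tool_pos: [0.5827, -0.0433, 0.2639]
tcp_rot: [35.8, 89.9, 121.5]
ft_force: [-0.6, -1.0, -4.7]
width: 0.178
```

Request:
send_rows --steps '[[[0, 0, 0.4], 0], [[0, 0, 0.7], 0], [[0, 0, 1], 0], [[0, 0, 1], 0]]'

```text
clock: 35.92
tool_pos: [0.5885, 0.0362, 0.2636]
tcp_rot: [51.6, 89.9, 137.3]
ft_force: [-1.5, -0.4, -4.7]
width: 0.182
```

```bash
python3 - <<'E'
from h import *
p,a,s=pose(); print(p,a,s["clock"],s["width"],s["ft_force"])
plan((.597,.133,.26,85.2),(.597,.133,.18,85.2))
E
```

```text
[0.58850623 0.03622047 0.26363603] 85.66505419916837 35.9167 0.1818182877285085 [-1.45547141 -0.40073814 -4.7300726 ]
[[0.04,-0.01,1],0.003] x3  [[0.005,-0.003,0.214],0.001] x1  -> [0.597 0.133 0.26 ] 85.2
[[1,-0,0],-0] x3  [[0,-0,0],-0] x1  -> [0.597 0.133 0.18 ] 85.2
```

Request:
send_rows --steps '[[[0, 0, 0.4], 0.001], [[0.02, -0.01, 0.7], 0.002], [[0.04, -0.01, 1], 0.003], [[0.04, -0.01, 1], 0.003], [[0.04, -0.01, 1], 0.003], [[0.04, -0.01, 1], 0.003]]'

```text
clock: 36.42
tool_pos: [0.5959, 0.112, 0.2609]
tcp_rot: [118.6, 89.9, -156.3]
ft_force: [-0.7, 0.3, -4.2]
width: 0.179
```

```bash
python3 - <<'E'
from h import *
p,a,s=pose(); print(p,a,s["clock"],s["width"],s["ft_force"])
find(["pack_orange"],("side",))
plan((.597,.133,.20,85.2),(.597,.133,.1305,85.2))
E
```

```text
[0.59586351 0.11202155 0.26085537] 85.12838686462868 36.4167 0.17890022049588872 [-0.65818734  0.31882593 -4.22579566]
pack_orange [('side', [0.598, 0.107, 0.14], 0.95)]
[[0.767,0.011,0.267],-0.001] x2  -> [0.597 0.133 0.2  ] 85.2
[[0.869,-0,-0],-0] x2  -> [0.597  0.133  0.1305] 85.2
```

Request:
send_rows --steps '[[[0, 0.011, 0.13], 0], [[0, 0.011, 0.267], 0], [[0.15, 0.011, 0.267], 0], [[0.35, 0.011, 0.267], 0], [[0.55, 0.011, 0.267], 0], [[0.76, 0.011, 0.267], 0], [[0.76, 0.011, 0.267], 0]]'

```text
clock: 37.1
tool_pos: [0.5951, 0.1345, 0.1964]
tcp_rot: [96.6, 89.7, -178.3]
ft_force: [-1.4, 0.3, -5.6]
width: 0.178
```

Request:
send_rows --steps '[[[0.2, 0, 0], 0], [[0.4, 0, 0], 0], [[0.6, 0, 0], 0], [[0.7, 0, 0], 0], [[0.78, 0, 0], 0], [[0.82, 0, 0], 0], [[0.85, 0, 0], 0], [[0.875, 0, 0], 0], [[0.875, 0, 0], 0]]'

```text
clock: 37.85
tool_pos: [0.5972, 0.1342, 0.1313]
tcp_rot: [-94.4, 90.0, -9.2]
ft_force: [-0.2, 1.3, -4.9]
width: 0.176
```

```bash
python3 - <<'E'
from h import *
p,a,s=pose(); print(p,a,s["clock"],s["width"],s["ft_force"])
E
```

```text
[0.59717611 0.13423975 0.13131451] 85.1315444491895 37.85 0.17567740104687712 [-0.17226664  1.27325625 -4.94148681]
```

Request:
send_rows --steps '[[[0.01, 0, -0.012], 0], [[0.018, 0, -0.012], 0], [[0.022, 0, -0.012], 0], [[0.022, 0, -0.012], 0]]'

```text
clock: 38.18
tool_pos: [0.5972, 0.1332, 0.1305]
tcp_rot: [-101.0, 89.9, -15.9]
ft_force: [-3.5, -0.6, 4.9]
width: 0.18
```

Request:
send_rows --steps '[[[0, 0, 0], 0], [[0, 0, 0], 0], [[0, 0, 0], 0], [[0, 0, 0], 0], [[0, 0, 0], 0]]' --grip 0.2

```text
clock: 38.6
tool_pos: [0.5969, 0.1333, 0.1292]
tcp_rot: [-123.0, 90.0, -37.8]
ft_force: [-0.4, 0.4, 0.8]
width: 0.4
```

Request:
send_rows --steps '[[[-0.3, 0, 0], 0], [[-0.65, 0, 0], 0], [[-1, 0, 0], 0], [[-1, 0, 0], 0], [[-1, 0, 0], 0]]'

```text
clock: 39.02
tool_pos: [0.598, 0.1333, 0.2113]
tcp_rot: [-86.5, 89.8, -1.3]
ft_force: [-0.7, 0.5, -1.2]
width: 0.401
```

Request:
send_rows --steps '[[[-0.5, -0.3, 0.4], -0.05], [[-0.5, -0.6, 0.8], -0.1], [[-0.5, -0.6, 1], -0.12], [[-0.5, -0.6, 1], -0.12], [[-0.5, -0.6, 1], -0.12]]'

```text
clock: 39.43
tool_pos: [0.6512, 0.21, 0.2473]
tcp_rot: [91.5, 89.9, -168.9]
ft_force: [-0.9, 0.3, -0.0]
width: 0.4
```

```bash
python3 - <<'E'
from h import *
p,a,s=pose(); print(p,a,s["clock"],s["width"],s["ft_force"])
im=snapshot("top"); cv2.imwrite("pics/t5.png",cv2.resize(im[130:260,160:310],None,fx=5,fy=4.6,interpolation=cv2.INTER_CUBIC))
im2=snapshot("side"); cv2.imwrite("pics/s5.png",cv2.resize(im2[150:360,160:380],None,fx=3.6,fy=2.85,interpolation=cv2.INTER_CUBIC))
find(["pack_orange","pack_green","pack_blue","switch_tip","panel","coaster","canister"])
E
```

```text
[0.65123931 0.20995891 0.24729223] 99.61427195278952 39.4333 0.4000689042454409 [-0.90744996  0.26114015 -0.02771665]
pack_orange [('top', [0.595, 0.135, 0.006], 0.71), ('side', [0.599, 0.133, 0.008], 0.58)]
pack_green [('top', [0.598, 0.073, 0.011], 0.84), ('top', [0.318, -0.166, 0.001], 0.84), ('top', [0.544, -0.126, 0.003], 0.69), ('side', [0.305, 0.26, 0.002], 0.97), ('side', [0.324, -0.168, 0.001], 0.67), ('side', [0.591, 0.076, 0.01], 0.62)]
pack_blue [('top', [0.457, 0.572, -0.002], 0.29), ('side', [0.603, 0.194, 0.008], 0.62), ('side', [0.599, 0.131, 0.008], 0.27)]
switch_tip [('top', [0.507, 0.353, 0.11], 0.49), ('side', [0.51, 0.346, 0.111], 0.64)]
panel [('top', [0.526, 0.401, -0.004], 0.83), ('top', [0.599, 0.195, 0.006], 0.61), ('side', [0.524, 0.404, 0.0], 0.92)]
coaster [('top', [0.591, 0.071, 0.006], 0.4), ('side', [0.49, 0.281, 0.003], 0.69)]
canister [('top', [0.42, 0.036, -0.001], 0.86), ('side', [0.425, 0.034, 0.001], 0.73), ('side', [0.603, 0.191, 0.008], 0.51), ('side', [0.511, 0.344, 0.11], 0.22)]
```

View pics/s5.png

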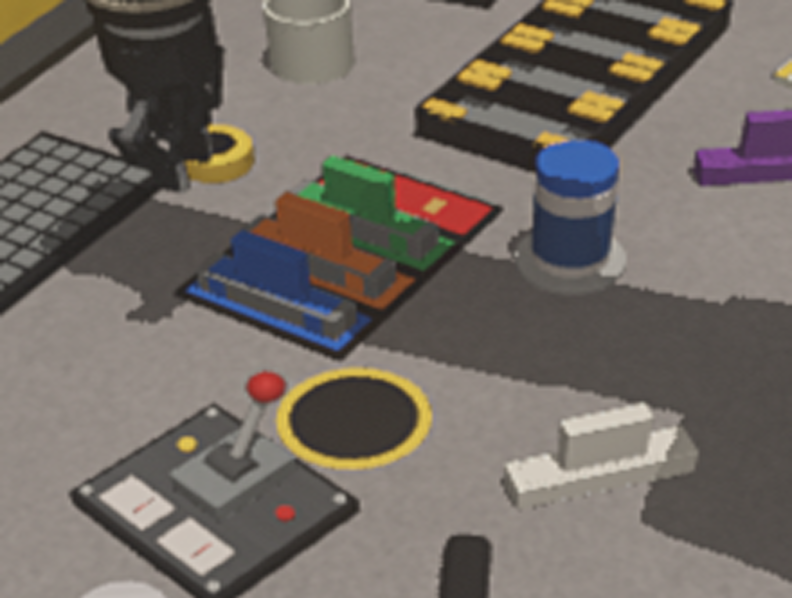

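View pics/t5.png

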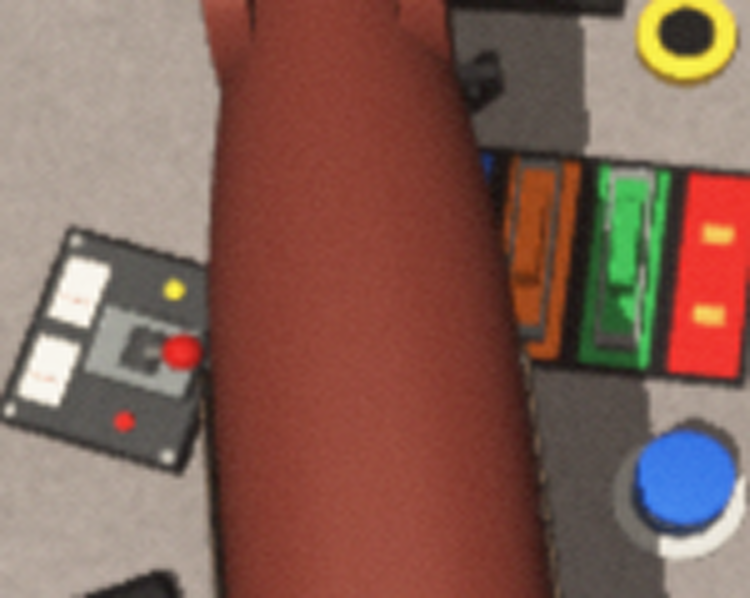

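All three packs are square on their pads, with green, orange and blue lined up in the side crop. The switch leans toward the mat and the mat is free. Next is the switch.

```bash
python3 - <<'E'
from h import *
plan((.496,.304,.25,162),(.496,.304,.171,162))
E
```

```text
[[-0.01,1,0.87],-0.303] x6  [[0,0.21,0.929],-0.218] x4  -> [0.496 0.304 0.25 ] 162.1
[[0.988,0,-0],0] x3  -> [0.496 0.304 0.171] 162.1
```

Request:
send_rows --steps '[[[-0.01, 1, 0.87], -0.303], [[-0.01, 1, 0.87], -0.303], [[-0.01, 1, 0.87], -0.303], [[-0.01, 1, 0.87], -0.303], [[-0.01, 1, 0.87], -0.303], [[-0.01, 1, 0.87], -0.303], [[-0.01, 1, 0.87], -0.303]]' --grip 1

```text
clock: 40.92
tool_pos: [0.5611, 0.2644, 0.2501]
tcp_rot: [-160.1, 90.0, -24.4]
ft_force: [-0.3, -0.8, 0.1]
width: 0.002
```

Request:
send_rows --steps '[[[0, 0.21, 0.93], -0.218], [[0, 0.21, 0.93], -0.218], [[0, 0.21, 0.93], -0.218], [[0, 0.21, 0.93], -0.218], [[0, 0.21, 0.93], -0.218], [[0, 0.21, 0.93], -0.218], [[0, 0.21, 0.93], -0.218]]'

```text
clock: 41.5
tool_pos: [0.4963, 0.3037, 0.2499]
tcp_rot: [68.7, 90.0, -129.5]
ft_force: [-0.3, -1.1, -0.5]
width: -0.003
```

```bash
python3 - <<'E'
from h import *
p,a,s=pose(); print(p,a,s["clock"],s["width"],s["ft_force"])
plan((.496,.304,.171,162))
E
```

```text
[0.49634825 0.30372429 0.24992546] 161.74314416748138 41.5 -0.0033952661785941257 [-0.25282498 -1.09067539 -0.47210388]
[[0.987,-0.002,0.005],-0.002] x3  -> [0.496 0.304 0.171] 162.0
```

Request:
send_rows --steps '[[[0.4, 0, 0], 0], [[0.7, 0, 0], 0], [[0.9, 0, 0], 0], [[0.98, 0, 0], 0], [[0.98, 0, 0], 0], [[0.98, 0, 0], 0]]'

```text
clock: 42.0
tool_pos: [0.4963, 0.3039, 0.1722]
tcp_rot: [-158.1, 90.0, 3.8]
ft_force: [-0.0, -0.8, 0.1]
width: -0.0
```

Request:
send_rows --steps '[[[0, -0.1, 0], 0], [[0, -0.2, 0], 0], [[0, -0.3, 0], 0], [[0, -0.4, 0], 0], [[0, -0.5, 0], 0], [[0, -0.6, 0], 0], [[0, -0.7, 0], 0], [[0, -0.8, 0], 0], [[0, -0.9, 0], 0], [[0, -1, 0], 0], [[0, -1, 0], 0]]'

```text
clock: 42.92
tool_pos: [0.5208, 0.3815, 0.1713]
tcp_rot: [-75.2, 90.0, 86.9]
ft_force: [-0.5, -0.3, -1.0]
width: 0.001
```

```bash
python3 - <<'E'
from h import *
p,a,s=pose(); print(p,a,s["clock"],s["width"],s["ft_force"])
find(["switch_tip"])
E
```

```text
[0.52082774 0.38147356 0.17134738] 162.09652166034607 42.9167 0.0011397387681066052 [-0.54644872 -0.26281949 -1.03921653]
switch_tip [('side', [0.528, 0.402, 0.119], 0.68), ('side', [0.603, 0.192, 0.008], 0.33), ('side', [0.6, 0.133, 0.01], 0.23)]
```

Request:
send_rows --steps '[[[0, -0.04, 0], 0], [[0, -0.08, 0], 0], [[0, -0.12, 0], 0], [[0, -0.16, 0], 0], [[0, -0.18, 0], 0], [[0, -0.18, 0], 0]]'

```text
clock: 43.62
tool_pos: [0.5251, 0.3942, 0.1716]
tcp_rot: [-122.4, 90.0, 39.6]
ft_force: [0.1, 0.2, 0.7]
width: -0.002
```

Request:
send_rows --steps '[[[0, -0.02, 0], 0], [[0, -0.04, 0], 0], [[0, -0.04, 0], 0]]'

```text
clock: 43.87
tool_pos: [0.526, 0.3969, 0.1715]
tcp_rot: [87.5, 90.0, -110.5]
ft_force: [-0.5, -1.5, -0.2]
width: 0.002
```

```bash
python3 - <<'E'
from h import *
p,a,s=pose(); print(p,a,s["clock"],s["width"],s["ft_force"])
find(["switch_tip"])
E
```

```text
[0.5260087  0.39691588 0.17149878] 162.05184881580817 43.8667 0.0023192162050020104 [-0.54853379 -1.45000726 -0.2224342 ]
switch_tip [('top', [0.587, 0.015, 0.012], 0.51), ('side', [0.528, 0.421, 0.115], 0.45)]
```

Request:
send_rows --steps '[[[0, -0.02, 0], 0], [[0, -0.03, 0], 0], [[0, -0.03, 0], 0]]'

```text
clock: 44.32
tool_pos: [0.5263, 0.3977, 0.1714]
tcp_rot: [87.0, 89.8, -111.0]
ft_force: [-4.8, -10.8, 3.0]
width: -0.002
```

Request:
send_rows --steps '[[[0, -0.02, 0], 0], [[0, -0.03, 0], 0], [[0, -0.03, 0], 0]]'

```text
clock: 44.57
tool_pos: [0.5265, 0.3983, 0.1713]
tcp_rot: [86.2, 89.5, -111.8]
ft_force: [-7.8, -21.0, 8.4]
width: -0.0
```

Request:
send_rows --steps '[[[0, -0.02, 0], 0], [[0, -0.025, 0], 0], [[0, -0.025, 0], 0]]'

```text
clock: 44.82
tool_pos: [0.5267, 0.3988, 0.1713]
tcp_rot: [85.9, 89.3, -112.2]
ft_force: [-12.1, -29.3, 11.9]
width: 0.002
```

The stop is reached: force rose to 32 N with no further travel. I'll back off, rise and check.

Request:
send_rows --steps '[[[0, 0.2, 0], 0], [[0, 0.4, 0], 0], [[-0.2, 0.6, 0], 0], [[-0.6, 0.8, 0], 0], [[-1, 1, 0], 0], [[-1, 1, 0], 0], [[-1, 1, 0], 0]]' --grip -1

```text
clock: 45.4
tool_pos: [0.5046, 0.3272, 0.2547]
tcp_rot: [-139.8, 89.7, 22.2]
ft_force: [0.2, 0.1, -0.5]
width: 0.974
```

```bash
python3 - <<'E'
from h import *
p,a,s=pose(); print(p,a,s["clock"],s["width"],s["ft_force"])
find(["switch_tip","canister"])
plan((.45,.15,.26,120),(.423,.033,.25,100))
E
```

```text
[0.50460892 0.32721454 0.25469348] 162.0014543863881 45.4 0.9735206894505234 [ 0.17133096  0.07937866 -0.52135932]
switch_tip [('side', [0.53, 0.421, 0.11], 0.58)]
canister [('top', [0.422, 0.036, -0.0], 0.59), ('side', [0.424, 0.029, -0.001], 0.92)]
[[-0.05,1,-0.02],0.152] x3  [[-0.06,1,-0.36],0.16] x3  [[-0.011,0.198,-0.155],0.039] x1  -> [0.45 0.15 0.26] 120.0
[[0.11,0.93,-1],0.151] x4  [[0.015,0.058,-0.123],0.015] x1  -> [0.423 0.033 0.25 ] 100.0
```

Request:
send_rows --steps '[[[-0.05, 1, -0.02], 0.152], [[-0.05, 1, -0.02], 0.152], [[-0.05, 1, -0.02], 0.152], [[-0.05, 1, -0.02], 0.152]]'

```text
clock: 46.03
tool_pos: [0.4799, 0.2496, 0.255]
tcp_rot: [52.4, 89.9, -164.1]
ft_force: [-0.2, 0.9, -0.3]
width: 1.0
```

Request:
send_rows --steps '[[[-0.06, 1, -0.36], 0.16], [[-0.06, 1, -0.36], 0.16], [[-0.06, 1, -0.36], 0.16], [[-0.06, 1, -0.36], 0.16]]'

```text
clock: 46.37
tool_pos: [0.4565, 0.1683, 0.2604]
tcp_rot: [-115.6, 90.0, 8.9]
ft_force: [0.1, 0.4, 1.0]
width: 1.003
```

Request:
send_rows --steps '[[[0.05, 1, -0.92], 0.16], [[0.05, 1, -0.92], 0.16], [[0.05, 1, -0.92], 0.16], [[0.05, 1, -0.92], 0.16], [[0.05, 1, -0.92], 0.16]]'

```text
clock: 46.78
tool_pos: [0.4328, 0.0632, 0.2565]
tcp_rot: [-61.8, 90.0, 43.8]
ft_force: [-0.5, 0.4, 0.2]
width: 1.001
```

```bash
python3 - <<'E'
from h import *
p,a,s=pose(); print(p,a,s["clock"],s["width"],s["ft_force"])
find(["coaster","canister","switch_tip"])
im=snapshot("top"); im2=snapshot("side")
for n,i,b in(("top",im,(195,190,250,245)),("side",im2,(225,265,295,325))):
    h=cv2.cvtColor(i,cv2.COLOR_BGR2HSV); x0,y0,x1,y1=b
    m=cv2.inRange(h,(20,110,80),(35,255,255))[y0:y1,x0:x1]; c=max(cv2.findContours(m,0,cv2.CHAIN_APPROX_NONE)[0],key=len)
    w=bp(n,c[:,0]+[x0,y0],.001)[:,:2].astype(np.float32); print(n,len(c),cv2.minEnclosingCircle(w))
plan((.423,.033,.25,100),(.423,.033,.1565,100))
E
```

```text
[0.43284981 0.06316266 0.25646965] 105.62472061193671 46.7833 1.000889270217714 [-0.46762378  0.37408221  0.23984604]
coaster [('top', [0.459, 0.57, 0.0], 0.69), ('top', [0.488, 0.276, -0.002], 0.65), ('top', [0.529, 0.423, 0.107], 0.38), ('side', [0.491, 0.284, 0.002], 0.94)]
canister [('top', [0.777, -0.16, 0.001], 0.55), ('side', [0.422, 0.032, -0.0], 0.98)]
switch_tip [('top', [0.53, 0.427, 0.11], 0.52), ('side', [0.531, 0.419, 0.112], 0.69)]
top 94 ((0.48583945631980896, 0.27981817722320557), 0.05674005672335625)
side 111 ((0.48773419857025146, 0.2787531018257141), 0.05630158260464668)
[[0.08,0.214,-0.336],0.046] x1  -> [0.423 0.033 0.25 ] 100.0
[[1,0,0],-0] x3  [[0.169,0,0],-0] x1  -> [0.423  0.033  0.1565] 100.0
```

Request:
send_rows --steps '[[[0.08, 0.214, -0.336], 0.046], [[0.08, 0.214, -0.336], 0.046], [[0.08, 0.214, -0.336], 0.046], [[0.08, 0.214, -0.336], 0.046]]'

```text
clock: 47.62
tool_pos: [0.4231, 0.0327, 0.2502]
tcp_rot: [-84.8, 90.0, 15.1]
ft_force: [-0.3, 0.5, 0.4]
width: 0.996
```

Request:
send_rows --steps '[[[0.4, 0, 0], 0], [[0.7, 0, 0], 0], [[1, 0, 0], 0], [[1, 0, 0], 0]]'

```text
clock: 47.95
tool_pos: [0.421, 0.0337, 0.1659]
tcp_rot: [66.0, 89.7, 165.9]
ft_force: [-0.9, 0.1, -0.9]
width: 0.998
```

Request:
send_rows --steps '[[[0.16, 0, 0], 0], [[0.16, 0, 0], 0], [[0.16, 0, 0], 0]]'

```text
clock: 48.2
tool_pos: [0.4233, 0.0328, 0.158]
tcp_rot: [-118.3, 90.0, -18.4]
ft_force: [0.4, -0.5, -0.3]
width: 0.997
```

Request:
send_rows --steps '[[[0, 0, 0], 0], [[0, 0, 0], 0], [[0, 0, 0], 0], [[0, 0, 0], 0], [[0, 0, 0], 0], [[0, 0, 0], 0], [[0, 0, 0], 0]]' --grip 1

```text
clock: 48.78
tool_pos: [0.4236, 0.0326, 0.1587]
tcp_rot: [-99.0, 89.9, 0.9]
ft_force: [-0.9, 2.3, 5.7]
width: 0.713
```

Request:
send_rows --steps '[[[-0.15, 0, 0], 0], [[-0.35, 0, 0], 0], [[-0.55, 0, 0], 0], [[-0.7, 0, 0], 0], [[-0.7, 0, 0], 0]]'

```text
clock: 49.2
tool_pos: [0.424, 0.0323, 0.2163]
tcp_rot: [-115.5, 89.8, -15.7]
ft_force: [1.3, -0.3, -3.4]
width: 0.713
```

```bash
python3 - <<'E'
from h import *
p,a,s=pose(); print(p,a,s["clock"],s["width"],s["ft_force"])
plan((.46,.15,.215,120),(.4875,.2785,.215,162))
E
```

```text
[0.42404183 0.03229666 0.21631328] 99.88847107112554 49.2 0.7125024115450943 [ 1.31456329 -0.28088275 -3.44842531]
[[0.01,-0.51,1],-0.122] x3  [[0.006,-0.274,0.313],-0.046] x1  -> [0.46  0.15  0.215] 120.0
[[0,-0.9,1],-0.287] x5  [[0,-0.29,0.066],-0.063] x2  -> [0.4875 0.2785 0.215 ] 162.0
```

Request:
send_rows --steps '[[[0, -0.13, 0.25], -0.03], [[0, -0.25, 0.5], -0.06], [[0, -0.38, 0.75], -0.09], [[0, -0.51, 1], -0.122], [[0, -0.51, 1], -0.122]]'

```text
clock: 49.62
tool_pos: [0.4497, 0.1211, 0.2125]
tcp_rot: [-4.7, 89.9, 110.2]
ft_force: [0.3, 0.1, -3.0]
width: 0.714
```

Request:
send_rows --steps '[[[0, -0.14, 0.16], -0.024], [[0, -0.27, 0.31], -0.046], [[0, -0.27, 0.31], -0.046], [[0, -0.27, 0.31], -0.046]]'

```text
clock: 49.95
tool_pos: [0.4584, 0.1501, 0.2125]
tcp_rot: [79.5, 89.9, -160.4]
ft_force: [-1.2, -0.1, -4.1]
width: 0.713
```

Request:
send_rows --steps '[[[0, -0.18, 0.2], -0.05], [[0, -0.36, 0.4], -0.11], [[0, -0.54, 0.6], -0.17], [[0, -0.72, 0.8], -0.23], [[0, -0.9, 1], -0.287], [[0, -0.9, 1], -0.287], [[0, -0.9, 1], -0.287], [[0, -0.9, 1], -0.287]]'

```text
clock: 50.62
tool_pos: [0.4808, 0.2544, 0.2128]
tcp_rot: [69.7, 89.9, -136.0]
ft_force: [1.0, -0.4, -3.5]
width: 0.717
```

```bash
python3 - <<'E'
from h import *
p,a,s=pose(); print(p,a,s["clock"],s["width"],s["ft_force"])
find(["canister"])
plan((.4875,.2785,.17,162))
E
```

```text
[0.4808101  0.25436808 0.21284884] 154.34454183844593 50.6167 0.7170786141035101 [ 0.99413857 -0.42040153 -3.49695091]
canister [('top', [0.479, 0.262, 0.057], 0.68), ('side', [0.48, 0.254, 0.055], 0.69), ('side', [0.534, 0.417, 0.111], 0.65), ('side', [0.534, -0.242, -0.001], 0.47)]
[[0.541,-0.306,0.057],-0.064] x2  -> [0.4875 0.2785 0.17  ] 162.1
```

Request:
send_rows --steps '[[[0, -0.1, 0.02], -0.03], [[0, -0.2, 0.04], -0.064], [[0, -0.306, 0.057], -0.064], [[0.15, -0.306, 0.057], -0.064], [[0.3, -0.306, 0.057], -0.064], [[0.42, -0.306, 0.057], -0.064], [[0.5, -0.306, 0.057], -0.064], [[0.56, -0.306, 0.057], -0.064], [[0.6, -0.306, 0.057], -0.064], [[0.64, -0.306, 0.057], -0.064], [[0.66, -0.306, 0.057], -0.064], [[0.66, -0.306, 0.057], -0.064]]'

```text
clock: 51.82
tool_pos: [0.4874, 0.2793, 0.1603]
tcp_rot: [86.0, 90.0, -111.8]
ft_force: [-0.3, -0.1, -3.4]
width: 0.712
```

```bash
python3 - <<'E'
from h import *
p,a,s=pose(); print(p,a,s["clock"],s["width"],s["ft_force"])
plan((.4875,.2785,p[2],162))
E
```

```text
[0.48742462 0.27926414 0.16029546] 162.16448856038812 51.8167 0.7119353589751337 [-0.33186088 -0.10396656 -3.44574556]
[[0,0.009,-0.004],0.001] x1  -> [0.4875 0.2785 0.1603] 162.0
```

Request:
send_rows --steps '[[[0.01, 0.009, 0], 0], [[0.02, 0.009, 0], 0], [[0.025, 0.009, 0], 0], [[0.025, 0.009, 0], 0]]'

```text
clock: 52.15
tool_pos: [0.4874, 0.2787, 0.1588]
tcp_rot: [-154.7, 90.0, 7.4]
ft_force: [-1.2, -1.1, -1.3]
width: 0.711
```

Request:
send_rows --steps '[[[0.005, 0, 0], 0], [[0.01, 0, 0], 0], [[0.01, 0, 0], 0]]'

```text
clock: 52.4
tool_pos: [0.4874, 0.2788, 0.1587]
tcp_rot: [-142.5, 89.9, 19.7]
ft_force: [-3.6, 0.0, 6.6]
width: 0.716
```

Touching down. I'll release, rise and move clear.

Request:
send_rows --steps '[[[0, 0, 0], 0], [[0, 0, 0], 0], [[0, 0, 0], 0], [[0, 0, 0], 0], [[0, 0, 0], 0], [[0, 0, 0], 0]]' --grip -1

```text
clock: 52.9
tool_pos: [0.4872, 0.2786, 0.1576]
tcp_rot: [98.8, 90.0, -99.0]
ft_force: [-0.3, -0.4, 0.1]
width: 1.003
```

Request:
send_rows --steps '[[[-0.2, 0, 0], 0], [[-0.5, 0, 0], 0], [[-1, 0, 0], 0], [[-1, 0, 0], 0], [[-1, 0, 0], 0]]'

```text
clock: 53.32
tool_pos: [0.4885, 0.279, 0.2404]
tcp_rot: [-146.9, 89.7, 15.3]
ft_force: [-0.7, -0.4, -0.6]
width: 1.001
```

Request:
send_rows --steps '[[[-0.5, 1, 0], 0.1], [[-0.5, 1, 0], 0.1], [[-0.5, 1, 0], 0.1], [[-0.5, 1, 0], 0.1]]'

```text
clock: 53.65
tool_pos: [0.4629, 0.2012, 0.2783]
tcp_rot: [-149.5, 89.9, 0.6]
ft_force: [0.6, -0.1, -0.1]
width: 0.997
```

Request:
send_rows --steps '[[[0, 1, -0.3], 0.2], [[0, 1, -0.3], 0.2], [[0, 1, -0.3], 0.2], [[0, 1, -0.3], 0.2], [[0, 1, -0.3], 0.2]]'

```text
clock: 54.07
tool_pos: [0.4438, 0.1212, 0.2763]
tcp_rot: [42.5, 89.9, 168.6]
ft_force: [0.4, -1.1, 0.2]
width: 1.003
```

Request:
send_rows --steps '[[[0, 1, -1], 0.2], [[0, 1, -1], 0.2], [[0, 1, -1], 0.2], [[0, 1, -1], 0.2], [[0, 1, -1], 0.2], [[0, 1, -1], 0.2]]'

```text
clock: 54.57
tool_pos: [0.4266, 0.0099, 0.277]
tcp_rot: [44.3, 89.9, 146.7]
ft_force: [-0.1, 0.6, -0.3]
width: 0.999
```

```bash
python3 - <<'E'
from h import *
p,a,s=pose(); print(p,a,s["clock"],s["ft_force"])
im=snapshot("top"); im2=snapshot("side")
cv2.imwrite("pics/t6.png",cv2.resize(im[140:270,150:450],None,fx=2.6,fy=2.6,interpolation=cv2.INTER_CUBIC))
cv2.imwrite("pics/s6.png",cv2.resize(im2[150:360,160:380],None,fx=3.6,fy=2.85,interpolation=cv2.INTER_CUBIC))
find(["canister","coaster","switch_tip","pack_blue","pack_orange","pack_green"])
for n,i,b in(("top",im,(195,190,250,245)),("side",im2,(225,265,295,325))):
    h=cv2.cvtColor(i,cv2.COLOR_BGR2HSV); x0,y0,x1,y1=b
    m=cv2.inRange(h,(20,110,80),(35,255,255))[y0:y1,x0:x1]; v,u=np.nonzero(m)
    w=bp(n,np.c_[u,v]+[x0,y0],.001)[:,:2].astype(np.float32); print(n,len(u),cv2.minEnclosingCircle(w))
E
```

```text
[0.42656712 0.00992493 0.2769735 ] 102.40944767856058 54.5667 [-0.07492184  0.62578819 -0.26989329]
canister [('top', [0.459, 0.307, 0.001], 0.73), ('top', [0.774, -0.163, 0.0], 0.7), ('side', [0.458, 0.306, 0.002], 0.76)]
coaster [('top', [0.544, -0.126, 0.005], 0.74), ('top', [0.488, 0.278, -0.0], 0.61), ('top', [0.762, 0.028, -0.002], 0.61), ('side', [0.491, 0.28, 0.004], 0.72)]
switch_tip [('top', [0.546, -0.126, 0.007], 0.7), ('top', [0.527, 0.428, 0.109], 0.46), ('side', [0.53, 0.42, 0.114], 0.62), ('side', [0.587, 0.071, 0.01], 0.35)]
pack_blue [('top', [0.601, 0.193, 0.01], 0.92), ('top', [0.586, 0.014, 0.01], 0.66), ('side', [0.6, 0.193, 0.007], 0.83)]
pack_orange [('top', [0.596, 0.136, 0.009], 0.73), ('side', [0.599, 0.133, 0.005], 0.87), ('side', [0.536, -0.242, -0.0], 0.22)]
pack_green [('top', [0.595, 0.076, 0.01], 0.93), ('top', [0.307, 0.26, -0.005], 0.75), ('top', [0.32, -0.165, 0.001], 0.74), ('side', [0.594, 0.076, 0.01], 0.89), ('side', [0.327, -0.168, 0.002], 0.86), ('side', [0.306, 0.26, 0.005], 0.66)]
top 225 ((0.5125221014022827, 0.3047578036785126), 0.09261023998260498)
side 171 ((0.48777201771736145, 0.2787812352180481), 0.056265950202941895)
```

View pics/s6.png

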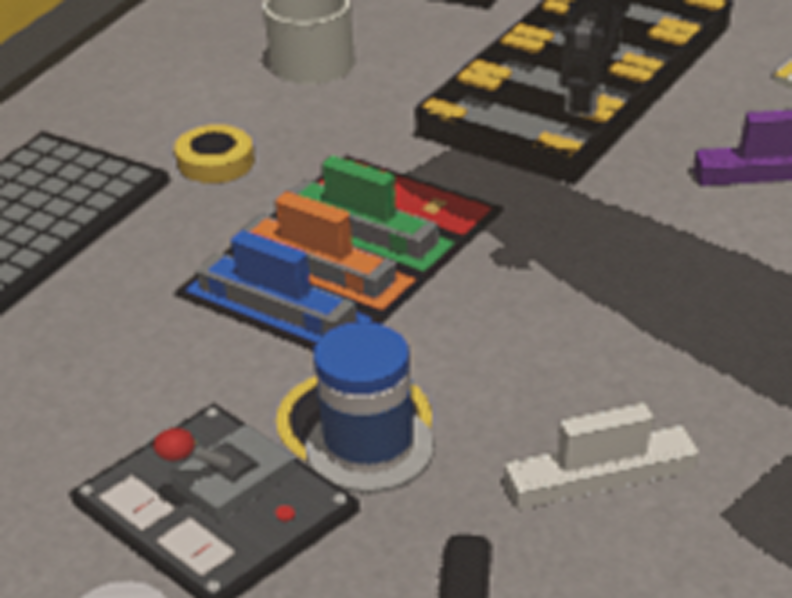

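View pics/t6.png

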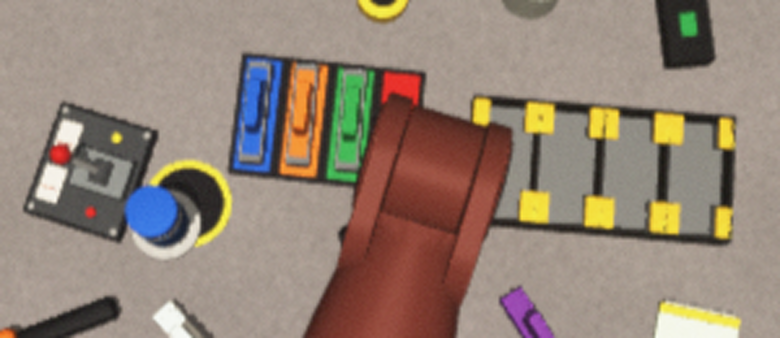

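The canister was knocked off the mat after release, and is upright at about (0.4585, 0.3065). Everything else is right, so I'll set it back.

```bash
python3 - <<'E'
from h import *
plan((.44,.15,.27,120),(.4585,.3065,.25,150))
E
```

```text
[[0.06,-0.32,1],-0.088] x3  [[0.036,-0.338,0.632],-0.061] x2  -> [0.44 0.15 0.27] 120.1
[[0.16,-0.75,1],-0.158] x3  [[0.09,-0.595,0.406],-0.092] x2  -> [0.4585 0.3065 0.25  ] 150.1
```

Request:
send_rows --steps '[[[0.06, -0.32, 1], -0.088], [[0.06, -0.32, 1], -0.088], [[0.06, -0.32, 1], -0.088], [[0.06, -0.32, 1], -0.088]]'

```text
clock: 55.7
tool_pos: [0.4343, 0.0948, 0.2726]
tcp_rot: [61.8, 90.0, 174.7]
ft_force: [0.3, -0.2, 0.2]
width: 1.001
```

Request:
send_rows --steps '[[[0.036, -0.338, 0.632], -0.061], [[0.036, -0.338, 0.632], -0.061], [[0.036, -0.338, 0.632], -0.061], [[0.036, -0.338, 0.632], -0.061]]'

```text
clock: 56.03
tool_pos: [0.44, 0.1495, 0.2699]
tcp_rot: [120.0, 90.0, -119.9]
ft_force: [-0.1, -0.9, -0.1]
width: 1.002
```

Request:
send_rows --steps '[[[0.16, -0.75, 1], -0.158], [[0.16, -0.75, 1], -0.158], [[0.16, -0.75, 1], -0.158], [[0.16, -0.75, 1], -0.158], [[0.16, -0.75, 1], -0.158]]'

```text
clock: 56.45
tool_pos: [0.452, 0.2485, 0.2569]
tcp_rot: [91.9, 89.9, -129.2]
ft_force: [0.4, -1.2, 0.1]
width: 0.999
```

Request:
send_rows --steps '[[[0.09, -0.595, 0.406], -0.092], [[0.09, -0.595, 0.406], -0.092], [[0.09, -0.595, 0.406], -0.092], [[0.09, -0.595, 0.406], -0.092], [[0.09, -0.595, 0.406], -0.092]]'

```text
clock: 56.87
tool_pos: [0.4589, 0.3049, 0.2503]
tcp_rot: [143.7, 90.0, -66.4]
ft_force: [-0.5, -0.1, 0.3]
width: 0.994
```

```bash
python3 - <<'E'
from h import *
p,a,s=pose(); print(p,a,s["clock"])
find(["canister"])
plan((.4585,.3065,.18,150),(.4585,.3065,.1575,150))
E
```

```text
[0.45893752 0.30492556 0.25027174] 149.82693859084316 56.8667
canister [('top', [0.457, 0.312, 0.001], 0.7), ('side', [0.458, 0.302, -0.001], 0.55)]
[[0.879,-0.008,0.009],-0.001] x3  -> [0.4585 0.3065 0.18  ] 150.0
[[0.281,-0,0],0] x1  -> [0.4585 0.3065 0.1575] 150.0
```

Request:
send_rows --steps '[[[0.4, -0.01, 0.01], 0], [[0.7, -0.01, 0.01], 0], [[0.88, -0.01, 0.01], 0], [[0.88, -0.01, 0.01], 0]]'

```text
clock: 57.4
tool_pos: [0.4566, 0.3065, 0.1761]
tcp_rot: [52.5, 89.7, -157.5]
ft_force: [-1.1, 0.2, -0.4]
width: 1.003
```

Request:
send_rows --steps '[[[0.28, 0, 0], 0], [[0.28, 0, 0], 0], [[0.28, 0, 0], 0]]'

```text
clock: 57.65
tool_pos: [0.458, 0.3073, 0.1575]
tcp_rot: [56.9, 89.9, -153.0]
ft_force: [-0.1, -0.6, 0.1]
width: 1.003
```

Request:
send_rows --steps '[[[0, 0, 0], 0], [[0, 0, 0], 0], [[0, 0, 0], 0], [[0, 0, 0], 0], [[0, 0, 0], 0], [[0, 0, 0], 0], [[0, 0, 0], 0]]' --grip 1

```text
clock: 58.23
tool_pos: [0.4593, 0.3078, 0.1592]
tcp_rot: [-139.0, 89.8, 11.0]
ft_force: [1.1, -1.5, 8.1]
width: 0.715
```

Request:
send_rows --steps '[[[-0.1, 0, 0], 0], [[-0.2, 0, 0], 0], [[-0.3, 0, 0], 0], [[-0.3, 0, 0], 0]]'

```text
clock: 58.57
tool_pos: [0.459, 0.308, 0.1834]
tcp_rot: [-130.0, 89.9, 20.0]
ft_force: [0.8, -0.2, -3.1]
width: 0.713
```

```bash
python3 - <<'E'
from h import *
p,a,s=pose(); print(p,a,s["clock"],s["width"],s["ft_force"])
find(["canister"])
plan((.4875,.2785,p[2],150))
E
```

```text
[0.45897594 0.30795279 0.18343273] 150.0547769306596 58.5667 0.7128861794834195 [ 0.78317544 -0.18179946 -3.05105721]
canister [('top', [0.455, 0.307, 0.025], 0.71), ('top', [0.288, -0.353, 0.002], 0.62), ('side', [0.459, 0.305, 0.024], 0.61), ('side', [0.33, 0.424, 0.004], 0.25)]
[[-0.034,0.131,-0.501],0] x2  -> [0.4875 0.2785 0.1835] 150.1
```

Request:
send_rows --steps '[[[0, 0.04, -0.17], 0], [[0, 0.09, -0.34], 0], [[0, 0.13, -0.5], 0], [[0, 0.13, -0.5], 0], [[0, 0.13, -0.5], 0], [[0.08, 0.13, -0.5], 0], [[0.16, 0.13, -0.5], 0], [[0.22, 0.13, -0.5], 0], [[0.26, 0.13, -0.5], 0], [[0.29, 0.13, -0.5], 0], [[0.31, 0.13, -0.5], 0], [[0.31, 0.13, -0.5], 0]]'

```text
clock: 59.77
tool_pos: [0.4873, 0.279, 0.1591]
tcp_rot: [-118.9, 90.0, 31.2]
ft_force: [-10.1, -5.2, 22.3]
width: 0.719
```

```bash
python3 - <<'E'
from h import *
p,a,s=pose(); print(p,a,s["clock"],s["width"],s["ft_force"])
find(["canister"])
E
```

```text
[0.48734872 0.27895076 0.15906069] 150.10887145454308 59.7667 0.7187558092100672 [-10.07611888  -5.20166352  22.32650061]
canister [('top', [0.485, 0.277, 0.002], 0.57), ('side', [0.486, 0.276, 0.003], 0.79)]
```

Request:
send_rows --steps '[[[-0.02, 0, 0], 0], [[-0.02, 0, 0], 0], [[-0.02, 0, 0], 0]]'

```text
clock: 60.22
tool_pos: [0.4878, 0.279, 0.1591]
tcp_rot: [-120.7, 89.9, 29.4]
ft_force: [-3.5, -1.3, 10.4]
width: 0.709
```

Request:
send_rows --steps '[[[0, 0, 0], 0], [[0, 0, 0], 0], [[0, 0, 0], 0], [[0, 0, 0], 0], [[0, 0, 0], 0], [[0, 0, 0], 0]]' --grip -1

```text
clock: 60.72
tool_pos: [0.4877, 0.2786, 0.1578]
tcp_rot: [91.4, 90.0, -118.6]
ft_force: [0.3, -0.9, -0.2]
width: 0.999
```

Request:
send_rows --steps '[[[-0.2, 0, 0], 0], [[-0.5, 0, 0], 0], [[-1, 0, 0], 0], [[-1, 0, 0], 0], [[-1, 0, 0], 0]]'

```text
clock: 61.13
tool_pos: [0.489, 0.2791, 0.2407]
tcp_rot: [-134.5, 89.7, 15.5]
ft_force: [-0.3, 0.3, -1.4]
width: 0.999
```

Request:
send_rows --steps '[[[-0.5, 1, 0], 0.1], [[-0.5, 1, 0], 0.1], [[-0.5, 1, 0], 0.1], [[-0.5, 1, 0], 0.1]]'

```text
clock: 61.47
tool_pos: [0.4477, 0.2083, 0.2787]
tcp_rot: [-135.1, 89.9, 2.9]
ft_force: [0.6, 0.8, -0.0]
width: 1.0
```

Request:
send_rows --steps '[[[0, 1, -0.6], 0.15], [[0, 1, -0.6], 0.15], [[0, 1, -0.6], 0.15], [[0, 1, -0.6], 0.15], [[0, 1, -0.6], 0.15]]'

```text
clock: 61.88
tool_pos: [0.4303, 0.1178, 0.2769]
tcp_rot: [36.7, 89.9, 156.9]
ft_force: [-0.3, 0.6, 0.1]
width: 0.999
```

Request:
send_rows --steps '[[[0, 0.3, -1], 0.1], [[0, 0.3, -1], 0.1], [[0, 0.3, -1], 0.1], [[0, 0.3, -1], 0.1], [[0, 0.3, -1], 0.1], [[0, 0.3, -1], 0.1]]'

```text
clock: 62.38
tool_pos: [0.4493, 0.0379, 0.2776]
tcp_rot: [39.0, 90.0, 147.3]
ft_force: [-0.3, -0.1, -0.5]
width: 1.0
```

```bash
python3 - <<'E'
from h import *
p,a,s=pose(); print(p,a,s["clock"],s["ft_force"])
im=snapshot("top"); im2=snapshot("side")
A=cv2.resize(im[170:260,180:270],None,fx=4.4,fy=4.4,interpolation=cv2.INTER_CUBIC); B=cv2.resize(im2[235:335,180:280],(396,396),interpolation=cv2.INTER_CUBIC)
cv2.imwrite("pics/f.png",np.hstack([A,B]))
find(["canister","coaster","switch_tip","mug","tape","spray","torch","notepad","adaptor"])
E
```

```text
[0.44928052 0.03790453 0.27757211] 108.25364135037364 62.3833 [-0.28066858 -0.1262798  -0.52027702]
canister [('top', [0.486, 0.279, 0.0], 0.74), ('side', [0.488, 0.276, -0.0], 0.88), ('side', [0.279, -0.353, 0.001], 0.51)]
coaster [('top', [0.486, 0.276, -0.003], 0.63), ('side', [0.487, 0.281, 0.002], 0.73), ('side', [0.601, 0.128, 0.006], 0.59), ('side', [0.536, -0.123, 0.005], 0.25)]
switch_tip [('top', [0.599, 0.195, 0.008], 0.69), ('top', [0.527, 0.425, 0.109], 0.57), ('side', [0.528, 0.419, 0.114], 0.51), ('side', [0.604, 0.193, 0.009], 0.23)]
mug [('top', [0.59, 0.069, 0.006], 0.64), ('side', [0.777, -0.158, 0.004], 0.98)]
tape [('top', [0.763, 0.03, 0.003], 0.74), ('top', [0.287, -0.353, 0.006], 0.68), ('top', [0.529, 0.424, 0.108], 0.4), ('side', [0.763, 0.034, 0.001], 0.77)]
spray [('top', [0.459, 0.568, -0.0], 0.82), ('top', [0.775, -0.164, 0.003], 0.44), ('top', [0.603, 0.191, 0.008], 0.23), ('side', [0.459, 0.572, 0.004], 0.91)]
torch [('top', [0.327, 0.424, -0.005], 0.82), ('side', [0.332, 0.425, 0.001], 0.66)]
notepad [('top', [0.287, -0.356, 0.002], 0.87), ('side', [0.285, -0.352, -0.002], 0.62)]
adaptor [('side', [0.723, -0.36, 0.003], 0.61)]
```

View pics/f.png

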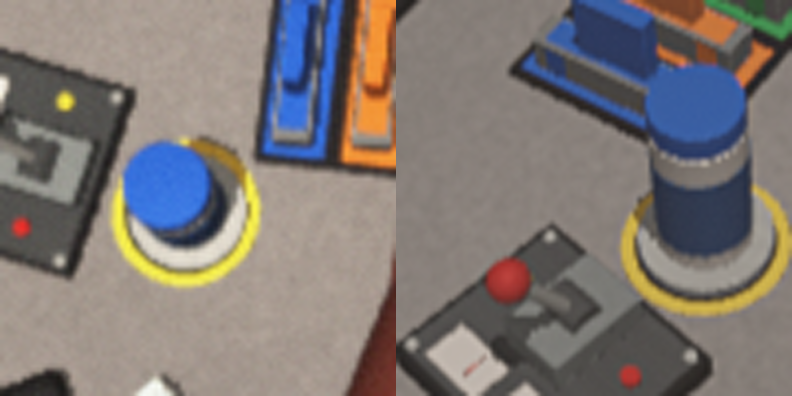

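The canister's foot now sits centred inside the yellow rim, at (185,215) on the left and (705,240) on the right, and the switch is on. Handing in.

```bash
python3 -c "
from bench import *
print(workorder.finish_job())"
```

```text
the job is handed in; nothing more can be done
None
```

The job is handed in at about 63 s of the 208 s allowed; no verdict is reported.

**What I did:**
- Parked the canister upright between the robot and the dock.
- Freed the three packs that were there (green, blue, orange) by turning each parallel to its bay and lifting it out. The red pack was absent.
- Laid each pack on the pad of its own colour.
- Pushed the switch over until it hit its end stop, at about 32 N.
- Put the canister back on its mat. It was knocked about 4 cm aside after I first let go, so I re-gripped it and set it back.

**Last checks:**
- **Packs:** flat and square on their pads, about 2–4 mm from the estimated pad centres. Green is the furthest off.
- **Switch:** the ball reads about (0.528, 0.42), which matches the on position.
- **Canister:** upright, within about 3 mm of the mat's centre.
- **Bystanders:** the mug, tape, spray, torch, notepad and adaptor are where they started, within measuring error. The purple and white look-alikes were untouched.
- **Disagreements:** the networks gave a few false hits on the final pictures. In the last round the adaptor was found only by the side camera and the mug correctly only by the side camera.

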